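# Pack away the display dishes at a stone stall

### The job

Pack away the empty blue display dishes on the table: nest every round dish in a stack on the round dish that is screwed to the wooden board, and every square dish on the screwed-down square one. The divided dishes will not nest, so set them upright in the dark tray, flat on its floor. When all are sorted, put the green cover over the stacks so that it stands fully down on the board round the plinth; leave the two viewing stones where they are.

Things in the scene. Friction and masses are not known exactly. Their poses are not given: they have to be found in the camera images.
- board_mid (a point): wooden packing board (fixed): foot board 124 (x) x 212 (y) x 8 mm with a raised plinth 86 x 174 x 10 mm in its middle. This point: centre of the plinth's top, 18 mm above the table; y along the long side, z up. Two dishes are screwed onto the plinth, 45 mm either side of this point along y; which is on which side varies
- round_base_mid (a point): round dish screwed to the board, steel screw head in its floor; otherwise like the loose round ones. This point: on its axis, 15 mm above its underside (half-way up)
- square_base_mid (a point): square dish screwed to the board, steel screw head in its floor; otherwise like the loose square ones. This point: on its axis, 15 mm above its underside (half-way up); x and y parallel to its sides and to the board's
- round_1_mid (a point): round open dish, blue plastic, 70 g, 66 mm across, 30 mm high: straight 4 mm wall over the upper 22 mm, below it a foot 51 mm wide, 8 mm high, that drops into the 58 mm mouth of a round dish; each nested dish adds 22 mm. Grip the wall with fingertips 10 mm or more above the underside, to clear the dish below. This point: on the axis, 15 mm up. May be absent
- round_2_mid (a point): round open dish, blue plastic, 70 g, 66 mm across, 30 mm high: straight 4 mm wall over the upper 22 mm, below it a foot 51 mm wide, 8 mm high, that drops into the 58 mm mouth of a round dish; each nested dish adds 22 mm. Grip the wall with fingertips 10 mm or more above the underside, to clear the dish below. This point: on the axis, 15 mm up. May be absent
- round_3_mid (a point): round open dish, blue plastic, 70 g, 66 mm across, 30 mm high: straight 4 mm wall over the upper 22 mm, below it a foot 51 mm wide, 8 mm high, that drops into the 58 mm mouth of a round dish; each nested dish adds 22 mm. Grip the wall with fingertips 10 mm or more above the underside, to clear the dish below. This point: on the axis, 15 mm up. May be absent
- square_1_mid (a point): square open dish, blue plastic, 70 g, 58 x 58 mm, 30 mm high: straight 4 mm walls over the upper 22 mm, below them a square foot 43 mm wide, 8 mm high, that drops into the 50 mm mouth of a square dish standing square to it; each nested dish adds 22 mm. Grip as the round ones. This point: on the axis, 15 mm up; x and y parallel to the sides
- square_2_mid (a point): square open dish, blue plastic, 70 g, 58 x 58 mm, 30 mm high: straight 4 mm walls over the upper 22 mm, below them a square foot 43 mm wide, 8 mm high, that drops into the 50 mm mouth of a square dish standing square to it; each nested dish adds 22 mm. Grip as the round ones. This point: on the axis, 15 mm up; x and y parallel to the sides
- divided_1_mid (a point): divided dish, blue plastic, 70 g, round, 66 mm across, 30 mm high, straight-sided to the table, with a cross of two walls inside, up to its rim: it has no foot and takes none, so it will not nest. This point: on the axis, 15 mm above its underside. May be absent
- divided_2_mid (a point): divided dish, blue plastic, 70 g, round, 66 mm across, 30 mm high, straight-sided to the table, with a cross of two walls inside, up to its rim: it has no foot and takes none, so it will not nest. This point: on the axis, 15 mm above its underside. May be absent
- tray_in (a point): low dark wooden tray (fixed) for the divided dishes: inside 88 (x) x 200 (y) mm, walls 5 mm thick and 15 mm high over all, floor 5 mm thick. This point: centre of its inner floor; y along its long side
- cover_handle (a point): middle of the green cover's black handle bar, 155 mm above the cover's lower edge. The bar is 14 mm thick and high, 110 mm long along y, on two end posts (90 mm clear between); its underside is 26 mm above the cover's flat top, so fingertips may go 30 mm below this point. z up. A chest of drawers 246 mm high stands a little behind the cover
- cover_foot (a point): middle of the green cover's open underside, straight below the handle; y along its long side. Cover: box open below, outside 104 (x) x 192 (y) x 122 mm high without handle, walls and top 4 mm, about 300 g. It goes over both stacks and round the plinth with 5 mm play on each side and stands on the foot board, 8 mm above the table, long side along the board's, either way round
- green_stone: green viewing stone on a wooden stand, 43 x 56 x 88 mm, loose; to be left alone; origin in the middle of its underside
- black_stone: black viewing stone on a wooden stand, 46 x 59 x 102 mm, loose; to be left alone; origin in the middle of its underside
Things that resemble listed ones, but are neither listed nor needed, are in the scene too. Leave any pink or yellow look-alike of the part that bears divided_1_mid alone.

How it is judged:
On the way, in this order (a step that is already met when the one before it is completed fails the run):
1. all dishes sorted: round and square ones nested in their stacks, divided ones in the tray, cover not yet on (horizontal distance between each of round_1_mid, round_2_mid, round_3_mid and round_base_mid below 0.0125 m and angle between each of round_1_mid, round_2_mid, round_3_mid, square_1_mid, square_2_mid's own z axis and vertical below 0.08 rad and (z of round_1_mid in the frame of round_base_mid between 0.017 and 0.027 m or z of round_1_mid in the frame of round_base_mid between 0.039 and 0.049 m or z of round_1_mid in the frame of round_base_mid between 0.061 and 0.071 m) and (z of round_2_mid in the frame of round_base_mid between 0.017 and 0.027 m or z of round_2_mid in the frame of round_base_mid between 0.039 and 0.049 m or z of round_2_mid in the frame of round_base_mid between 0.061 and 0.071 m) and (z of round_3_mid in the frame of round_base_mid between 0.017 and 0.027 m or z of round_3_mid in the frame of round_base_mid between 0.039 and 0.049 m or z of round_3_mid in the frame of round_base_mid between 0.061 and 0.071 m) and horizontal distance between each of square_1_mid, square_2_mid and square_base_mid below 0.0125 m and (z of square_1_mid in the frame of square_base_mid between 0.017 and 0.027 m or z of square_1_mid in the frame of square_base_mid between 0.039 and 0.049 m) and (z of square_2_mid in the frame of square_base_mid between 0.017 and 0.027 m or z of square_2_mid in the frame of square_base_mid between 0.039 and 0.049 m) and x of divided_1_mid in the frame of tray_in between -0.05 and 0.05 m and y of divided_1_mid in the frame of tray_in between -0.08 and 0.08 m and z of divided_1_mid in the frame of tray_in between 0.01 and 0.022 m and angle between each of divided_1_mid, divided_2_mid's own z axis and vertical below 0.1 rad and x of divided_2_mid in the frame of tray_in between -0.05 and 0.05 m and y of divided_2_mid in the frame of tray_in between -0.08 and 0.08 m and z of divided_2_mid in the frame of tray_in between 0.01 and 0.022 m), for 0.2 s.
2. the cover stands on the board over the stacks (horizontal distance between cover_foot and board_mid below 0.012 m and z of cover_foot in the frame of board_mid below -0.006 m and angle between the y axis of cover_foot and the y axis of board_mid, either way round below 0.1 rad and angle between cover_foot's own z axis and vertical below 0.04 rad), for 0.2 s.
At the end, for the whole second after the job is handed in: Round and square dishes nested on their screwed-down base dish (axis within 12.5 mm, upright within 0.08 rad, height within 5 mm of a nested place); divided dishes flat in the tray; cover down on the foot board round the plinth (within 12 mm and 0.1 rad, level within 0.04 rad); all at rest (all of step 1 and all of step 2 and linear speed of each of round_1, round_2, round_3, square_1, square_2, divided_1, divided_2, cover below 0.03 m/s); the robot touches nothing.
It fails at once if the green viewing stone is pushed more than 40 mm or tipped over (distance of green_stone from where it was at the start of the episode above 0.04 m or angle between green_stone's own z axis and vertical above 0.5 rad).
It fails at once if the black viewing stone is pushed more than 40 mm or tipped over (distance of black_stone from where it was at the start of the episode above 0.04 m or angle between black_stone's own z axis and vertical above 0.5 rad).
Of round_1, round_2, round_3 only 2 to 3 are there at a start; the rules pass over those that are not, and their reading is None.
Of divided_1, divided_2 only 1 to 2 are there at a start; the rules pass over those that are not, and their reading is None.
At some moment in a run one of round_1, round_2, round_3, square_1, square_2, divided_1, divided_2, cover may be knocked a few centimetres aside while the robot is not near it.
Once in a run the grip may slacken for a moment while it holds something.
It also fails if it takes over 210 s, if anything falls off the work surface, if the arm or the gripper's body presses on something with over 40 N, if the wrist force passes 120 N, or if a joint passes its speed limit or range.

### The arm

A 7-joint arm with a two-finger parallel gripper is mounted at the origin on a cart in front of the work surface, level with it; the furniture and walls round the work are solid. World frame = base frame: x ahead of the robot, y to its left, z up, the work surface at z = 0. Lengths are in m, angles in rad, forces in N, time in s.
With the tool pointing down it reaches from about 0.425 to 1.025 m from the base axis. Payload 9.4 kg.
Tool frame: the origin (TCP) lies midway between the tips of the shut fingers; the grasp point (between the pads) lies 19 mm behind it; z points along the fingers, y is the line along which they close (so a half turn about z gives the same grasp; the last joint's range is limited). The gripper opens to 85 mm and grips with 20 to 120 N. Pads are 22 mm wide; open, the fingers measure 114 mm over their backs; the gripper's body (76 mm by 85 mm) begins 54 mm behind the grasp point. The pads swing forward as they close: fully open they stand 13 mm farther back than shut.
Start: joints at [-1.351, 0.599, -0.003, 1.599, 0.002, 0.943, -0.08], TCP at [0.212, 0.693, 0.231] pointing down, gripper open.
Joint ranges: [-2.57, 2.57], [-0.35, 1.97], [-1.29, 1.29], [0.11, 2.56], [-1.05, 4.19], [0.11, 1.86], [-2.63, 2.63]. Speed limits (rad/s): [2.22, 2.22, 3.01, 3.01, 3.14, 3.14, 3.14].

### API

Orientations are given as a rotation vector (axis times angle).
In Python, from bench import sensors, cams, order gives the robot as it stands. The module is installed in compiled form; this text tells all that it offers.
- The arm moves only by the shell command python3 -m handwheel 'ROWS'. ROWS is JSON, a list of rows, each an object of numbers: "x", "y", "z": the shift along the tool's x, y, z in cm; "rx", "ry", "rz": the turn, a rotation vector about the tool's x, y, z in rad; "fingers": the gripper's target within -1 to 1 (shut at 1, half-way at 0, fully open at -1). A call has 1 to 8 rows; each row is the pose to reach, as a shift and turn from the pose commanded when the call began, along the tool's axes at that moment; what a row does not reach only later rows make up. A row lasts 1/12 s, in which the tool goes at most 41.7 mm and 7.16 degrees, less where a joint would pass 70% of its speed; a pose out of reach is approached as far as the arm can. A call with a gripper value outside its range is refused whole. The fingers move at their own pace and stop on an object; the grip force is fixed at half the most. Time passes only in rows, so rows that repeat a pose let the fingers close. It gives the time, the measured TCP pose, the force, the opening and the grip force at its end, in the units of the state.
- sensors.observe(): the state, without advancing time (a new reading comes with each control period).
- cams.camera(name): name is "side" or "top"; returns (picture, depth): 480x640x3 uint8, red, green, blue; 480x640 float32, m along the optical axis (not along the pixel's ray), 0 where there is no reading.
- cams.camera_model(name): a dict with "camera_matrix" (3x3 intrinsics, pixels), "origin" and "rotation" of the camera in the world. Camera axes: x right, y up, looking along -z (the intrinsics and any distortion apply to the point x, -y, -z); pixel columns grow to the right and rows downward; lengths in m; the calibration is good to about 2 mm. A picture is of the moment at which its call begins. camera_model takes no time and is no camera call.
- order.sign_off(): hands the job in; it is judged then, once.
The state is a dict: "time": time; "joint_positions": joint angles; "joint_velocities": joint speeds; "effort": joint torques, N m; "position": TCP position; "orientation": TCP orientation; "wrist_force": force on the tool from outside, world axes, zero at the start; "ft_torque": the same for the moment, N m; "grip_width": finger opening in m; "grasp_force": force on a finger pad.
Only numpy, scipy, OpenCV 4.12 (cv2) and the standard library are available. Lean on these libraries where they do the work, as an engineer would, in place of code of your own. Each camera call takes 0.05 s, during which the arm holds its last target. There are 200 camera calls.

## Working session

There is one attempt and no reset: what is moved stays moved. The work goes in short steps, Python scripts to look and compute and a shell command to move; the robot and the scene stay as the last step left them, time stands still between calls to the robot, and variables do not carry over. Pictures are saved under pics/ and viewed, at most 14 in all, crops included, and the job is handed in when it is done.

```bash
mkdir -p pics
cat > h.py <<'E'
import numpy as np, cv2
from bench import sensors, cams, order
from scipy.spatial.transform import Rotation as R
def cloud(name):
    p,d=cams.camera(name); m=cams.camera_model(name); K=np.array(m["camera_matrix"])
    v,u=np.mgrid[0:480,0:640]
    P=np.stack([(u-K[0,2])/K[0,0]*d,-(v-K[1,2])/K[1,1]*d,-d],-1)
    W=P@np.array(m["rotation"]).T+np.array(m["origin"]); W[d==0]=np.nan
    return p,d,W
def save(p,n): cv2.imwrite("pics/"+n+".png",p[:,:,::-1])
E
python3 - <<'E'
from h import *
for n in("top","side"):
    p,d,W=cloud(n); save(p,n+"0"); np.save(n+"0.npy",W); m=cams.camera_model(n); print(m)
s=sensors.observe(); print(s)
E
```

```text
Traceback (most recent call last):
  File "h.py", line 8, in cloud
    W=P@np.array(m["rotation"]).T+np.array(m["origin"]); W[d==0]=np.nan
      ~~~~~~~~~~~~~~~~~~~~~~~~~~~^~~~~~~~~~~~~~~~~~~~~~
ValueError: operands could not be broadcast together with shapes (480,640) (3,)
```

Rotation is presumably a rotation vector.

```bash
sed -i 's/np.array(m\["rotation"\]).T/rm(m).T/; s/^def save/def rm(m):\n    r=np.array(m["rotation"]); return R.from_rotvec(r).as_matrix() if r.shape==(3,) else r\ndef save/' h.py
python3 - <<'E'
from h import *
for n in("top","side"):
    p,d,W=cloud(n); save(p,n+"0"); np.save(n+"0.npy",W); m=cams.camera_model(n); print(m)
s=sensors.observe(); print(s)
E
```

```text
{'camera_matrix': array([[574.76295702,   0.        , 314.96899182],
       [  0.        , 574.76295702, 232.94117715],
       [  0.        ,   0.        ,   1.        ]]), 'origin': array([0.19187345, 0.18191081, 1.58353389]), 'rotation': array([ 0.16607475, -0.14660974, -1.5614346 ])}
{'camera_matrix': array([[611.54520702,   0.        , 321.59134256],
       [  0.        , 611.54520702, 248.87331564],
       [  0.        ,   0.        ,   1.        ]]), 'origin': array([ 0.0808342 , -0.94004475,  1.1392102 ]), 'rotation': array([ 0.86103899, -0.1681192 , -0.31778456])}
{'time': 0.15, 'joint_positions': array([-1.3506884 ,  0.59994679, -0.00252392,  1.59995848,  0.00176923,
        0.94289809, -0.07983113]), 'joint_velocities': array([ 0.00115756, -0.00278157,  0.00129625, -0.00122824,  0.00170097,
        0.00021682, -0.00157142]), 'effort': array([ 1.74560042e-03, -7.76995111e+01,  1.56570744e+00, -2.58236986e+01,
        1.23369932e-02,  6.84860730e-03,  3.88329966e-05]), 'position': array([0.2119459 , 0.69294973, 0.23060727]), 'orientation': array([-4.64514591e-01, -3.10698267e+00,  1.89435958e-03]), 'wrist_force': array([-0.859622  ,  0.61462407, -0.59761246]), 'ft_torque': array([0.0121437 , 0.04205298, 0.01037335]), 'grasp_force': 0.0, 'grip_width': 0.08532786723865309}
```

View pics/top0.png

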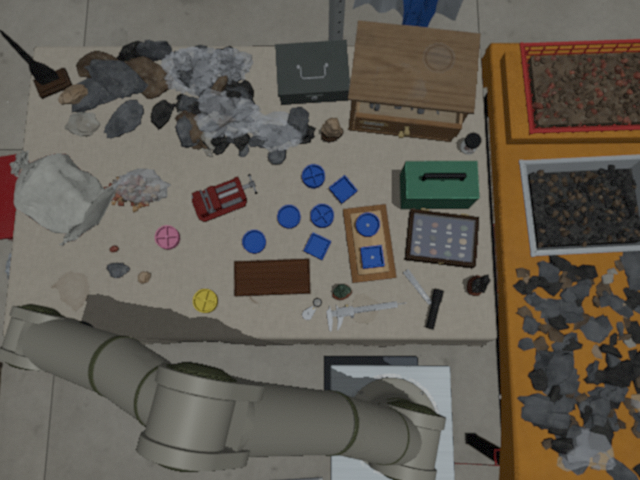

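View pics/side0.png

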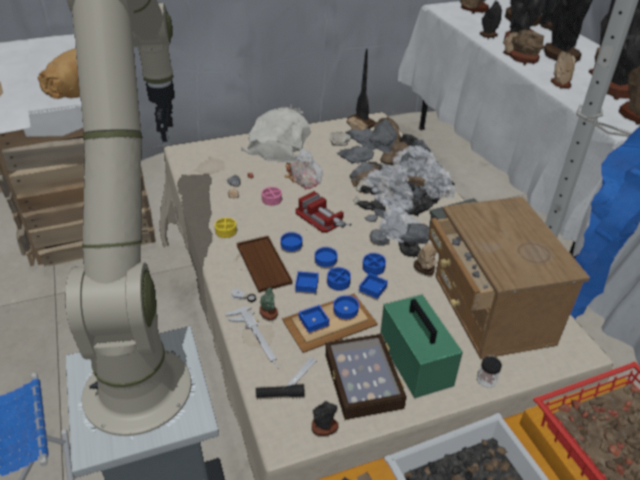

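The top picture shows six loose blue dishes. The ones that look round are at (289,217) and (254,242), square at (343,189) and (318,246), divided at (313,176) and (321,216). The base dishes are at (367,224) and (371,257), the cover at (440,187), and the dark tray at (272,278). The pink (168,237) and yellow (205,300) divided ones are look-alikes. The stones are at (342,292) and (478,285). Next I'll measure and confirm with an enlarged crop.

```bash
cat >> h.py <<'E'
def dishes(p,W,amin=60):
    hsv=cv2.cvtColor(p,cv2.COLOR_RGB2HSV)
    m=((hsv[...,0]>105)&(hsv[...,0]<125)&(hsv[...,1]>150)).astype(np.uint8)
    n,l,st,c=cv2.connectedComponentsWithStats(m)
    out=[]
    for i in range(1,n):
        if st[i,4]<amin: continue
        Q=W[l==i]; Q=Q[~np.isnan(Q).any(1)]
        if len(Q)<30: continue
        zt=np.percentile(Q[:,2],95)
        if abs(np.median(Q[:,2]))>0.3: continue
        T=Q[Q[:,2]>zt-0.008]
        (x,y),(w,h),a=cv2.minAreaRect((T[:,:2]*1000).astype(np.float32))
        out.append((c[i],st[i,4],zt,x,y,w,h,a))
    return out
def show(o):
    for c,a,z,x,y,w,h,an in o: print(f"px {c.round()} n{a} ztop {z*1000:.0f} xy {x:.0f} {y:.0f} wh {w:.0f} {h:.0f} ang {an:.0f}")
E
python3 - <<'E'
from h import *
for n in("top","side"):
    p=cv2.imread(f"pics/{n}0.png")[:,:,::-1].copy(); W=np.load(n+"0.npy"); print(n); show(dishes(p,W))
    hsv=cv2.cvtColor(p,cv2.COLOR_RGB2HSV)
    g=(hsv[...,0]>65)&(hsv[...,0]<90)&(hsv[...,1]>120)&(W[...,2]>0.10)&(W[...,2]<0.2)
    Q=W[g]; r=cv2.minAreaRect((Q[:,:2]*1000).astype(np.float32)); print("cover",len(Q),np.median(Q[:,2]),r)
    h=(W[...,2]>0.142)&(W[...,2]<0.18)&(np.abs(W[...,0]*1000-r[0][0])<40)&(np.abs(W[...,1]*1000-r[0][1])<70)
    Q=W[h]; print("handle",len(Q),np.median(Q[:,2]),cv2.minAreaRect((Q[:,:2]*1000).astype(np.float32)),Q.mean(0))
    if n=="top":
        for nm,(u,v) in dict(tl=(236,262),tr=(308,262),br=(309,293),bl=(236,294),green=(342,288),black=(478,282),b1=(345,207),b2=(384,207),b3=(394,276),b4=(355,280),drawer=(390,137),dr2=(470,125)).items(): print(nm,W[v,u].round(3))
p=cv2.imread("pics/top0.png"); cv2.imwrite("pics/c1.png",cv2.resize(p[150:310,225:405],None,fx=4,fy=3.7,interpolation=2))
E
```

```text
top
px [418.  11.] n733 ztop 164 xy 1126 -91 wh 19 73 ang 3
px [313. 176.] n390 ztop 34 xy 669 207 wh 54 62 ang 56
px [343. 189.] n387 ztop 33 xy 632 125 wh 55 56 ang 37
px [322. 215.] n398 ztop 35 xy 553 184 wh 59 54 ang 89
px [288. 216.] n384 ztop 32 xy 551 275 wh 58 57 ang 66
px [367. 224.] n386 ztop 51 xy 526 60 wh 60 60 ang 89
px [254. 241.] n386 ztop 33 xy 476 370 wh 51 60 ang 11
px [317. 246.] n392 ztop 33 xy 470 197 wh 55 55 ang 65
px [372. 257.] n386 ztop 50 xy 437 48 wh 54 55 ang 7
cover 64 0.11675727551124859 ((747.681884765625, 386.09722900390625), (1259.136474609375, 86.99805450439453), 74.208740234375)
handle 0 nan ((0.0, 0.0), (0.0, 0.0), 0.0) [nan nan nan]
tl [0.427 0.421 0.008]
tr [0.426 0.221 0.023]
br [0.342 0.218 0.007]
bl [0.338 0.417 0.017]
green [0.348 0.13  0.086]
black [ 0.366 -0.227  0.073]
b1 [ 0.587  0.118 -0.001]
b2 [0.585 0.008 0.009]
b3 [ 0.389 -0.015  0.01 ]
b4 [0.379 0.091 0.006]
drawer [ 0.797 -0.014 -0.002]
dr2 [ 0.834 -0.248 -0.001]
side
px [611. 217.] n5769 ztop 387 xy 1220 -17 wh 94 46 ang 78
px [291. 242.] n291 ztop 30 xy 484 366 wh 70 57 ang 63
px [326. 257.] n312 ztop 31 xy 554 270 wh 71 56 ang 70
px [373. 275.] n764 ztop 31 xy 652 158 wh 167 67 ang 62
px [338. 278.] n394 ztop 32 xy 556 180 wh 66 57 ang 68
px [307. 282.] n362 ztop 31 xy 470 191 wh 63 54 ang 64
px [346. 307.] n407 ztop 48 xy 526 55 wh 65 58 ang 67
px [314. 318.] n454 ztop 49 xy 437 44 wh 57 61 ang 6
cover 0 nan ((0.0, 0.0), (0.0, 0.0), 0.0)
handle 290 0.16188416677968048 ((-0.024417877197265625, -64.72305297851562), (79.83734893798828, 10.768165588378906), 0.3191227912902832) [ 0.00037868 -0.06616544  0.16146333]
  return _methods._mean(a, axis=axis, dtype=dtype,
  ret = ret.dtype.type(ret / rcount)
<stdin>:8: RuntimeWarning: Mean of empty slice.
  ret = um.true_divide(
```

View pics/c1.png

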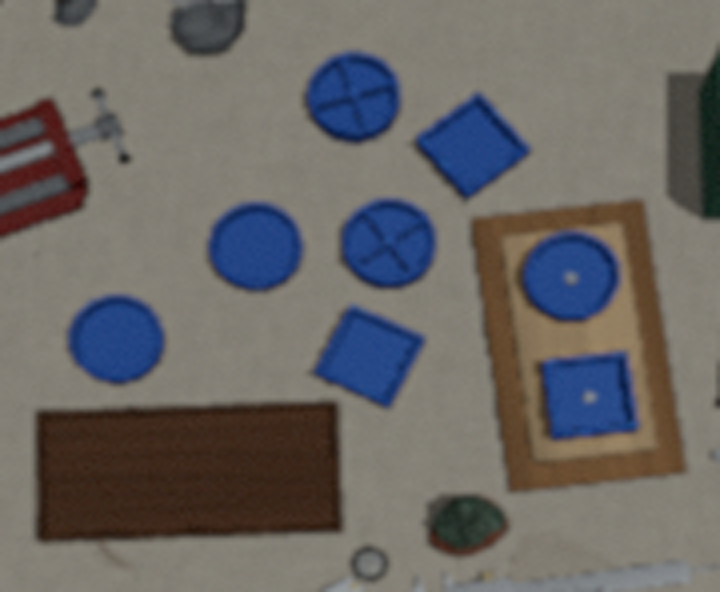

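The crop confirms it: crosses at (353,97) and (388,243) mark the divided dishes. The plain rounds are at (255,246) and (116,340), and the squares at (471,146) and (370,356). The base dishes are the ones with screws, round at (570,277) and square at (589,397). Next, silhouette fits in both cameras.

```bash
cat >> h.py <<'E'
def proj(m,P):
    q=(np.asarray(P)-np.array(m["origin"]))@rm(m); K=np.array(m["camera_matrix"])
    return np.c_[K[0,0]*q[:,0]/-q[:,2]+K[0,2], -K[1,1]*q[:,1]/-q[:,2]+K[1,2]]
def ring(kind,yaw):
    if kind=="s": return np.array([[np.cos(yaw+a),np.sin(yaw+a)] for a in np.pi/4+np.arange(4)*np.pi/2])*0.029*2**.5
    t=np.linspace(0,2*np.pi,40); return np.c_[np.cos(t),np.sin(t)]*0.033
def fit(name,p,x,y,z0,kind,yaw=0,lo=8):
    "centre of a dish with underside z0, from the blue mask, start guess x,y (m)"
    m=cams.camera_model(name); hsv=cv2.cvtColor(p,cv2.COLOR_RGB2HSV)
    M=((hsv[...,0]>103)&(hsv[...,0]<127)&(hsv[...,1]>130)).astype(np.uint8)
    for _ in range(8):
        r=ring(kind,yaw); P=np.vstack([np.c_[r+[x,y],np.full(len(r),z0+h)] for h in(lo/1000,.03)])
        S=cv2.convexHull(proj(m,P).astype(np.float32)); big=np.zeros((1920,2560),np.uint8)
        cv2.fillConvexPoly(big,((S+.5)*4).astype(np.int32),255); sil=cv2.resize(big,(640,480),interpolation=cv2.INTER_AREA)/255.
        win=cv2.dilate((sil>0.3).astype(np.uint8),np.ones((7,7)))
        mm=M*win; vs,us=np.nonzero(mm); v2,u2=np.mgrid[0:480,0:640]
        du=us.mean()-(u2*sil).sum()/sil.sum(); dv=vs.mean()-(v2*sil).sum()/sil.sum()
        b=proj(m,[[x,y,z0+.02],[x+.01,y,z0+.02],[x,y+.01,z0+.02]]); J=np.c_[b[1]-b[0],b[2]-b[0]]/.01
        d=np.linalg.solve(J,[du,dv]); x+=d[0]; y+=d[1]
    iou=np.minimum(mm,sil).sum()/np.maximum(mm,sil).sum()
    return np.array([x,y]),round(iou,2),int(mm.sum()),int(sil.sum())
E
python3 - <<'E'
from h import *
D=dict(r1=(.551,.272,0,"r"),r2=(.476,.368,0,"r"),s1=(.632,.125,0,"s"),s2=(.47,.194,0,"s"),d1=(.669,.207,0,"r"),d2=(.553,.182,0,"r"),rb=(.526,.058,.018,"r"),sb=(.437,.046,.018,"s"))
for k,(x,y,z,t) in D.items():
    o=[]
    for n in("top","side"):
        p=cv2.imread(f"pics/{n}0.png")[:,:,::-1].copy()
        best=max(((fit(n,p,x,y,z,t,a,0 if k[0]=="d" else 8)+(np.degrees(a),)) for a in(np.radians(np.arange(0,90,3)) if t=="s" else [0])),key=lambda q:q[1]); o+=[n,(best[0]*1000).round(1),best[1:]]
    print(k,*o)
W=np.load("top0.npy"); S=np.load("side0.npy")
B=W[155:215,395:485]; s=B[(B[...,2]>.105)&(B[...,2]<.135)]; print("covertop",len(s),np.median(s[:,2]),cv2.minAreaRect((s[:,:2]*1000).astype(np.float32)))
hh=B[B[...,2]>.145]; print("handle",len(hh),np.median(hh[:,2]),cv2.minAreaRect((hh[:,:2]*1000).astype(np.float32)))
B=S[290:395,380:465]; s=B[(B[...,2]>.110)&(B[...,2]<.135)]; print("covertop",len(s),np.median(s[:,2]),cv2.minAreaRect((s[:,:2]*1000).astype(np.float32)))
hh=B[B[...,2]>.145]; print("handle",len(hh),np.median(hh[:,2]),cv2.minAreaRect((hh[:,:2]*1000).astype(np.float32)))
# tray: dark brown mask, z<0.03
p=cv2.imread("pics/top0.png"); hsv=cv2.cvtColor(p,cv2.COLOR_BGR2HSV); m=np.zeros((480,640),bool); m[255:300,228:316]=(hsv[255:300,228:316,2]<110)
mm=cams.camera_model("top"); vu=np.argwhere(m); K=mm["camera_matrix"]; o=np.array(mm["origin"])
r=np.c_[(vu[:,1]-K[0,2])/K[0,0],-(vu[:,0]-K[1,2])/K[1,1],-np.ones(len(vu))]@rm(mm).T
Q=o+r*((.015-o[2])/r[:,2])[:,None]; print("tray",cv2.minAreaRect((Q[:,:2]*1000).astype(np.float32)))
E
```

```text
r1 top [555.1 276.4] (np.float64(0.84), 399, 476, np.float64(0.0)) side [554.1 270.2] (np.float64(0.74), 357, 430, np.float64(0.0))
r2 top [483.5 371.7] (np.float64(0.83), 403, 484, np.float64(0.0)) side [483.  369.4] (np.float64(0.78), 311, 400, np.float64(0.0))
s1 top [634.1 125.2] (np.float64(0.84), 401, 477, np.float64(33.0)) side [636.9 132.6] (np.float64(0.69), 504, 485, np.float64(51.0))
s2 top [471.5 196.7] (np.float64(0.87), 417, 481, np.float64(66.0)) side [470.2 193.8] (np.float64(0.82), 382, 466, np.float64(69.0))
d1 top [673.7 208.8] (np.float64(0.82), 401, 488, np.float64(0.0)) side [665.9 192.7] (np.float64(0.65), 502, 499, np.float64(0.0))
d2 top [558.5 183.7] (np.float64(0.83), 407, 488, np.float64(0.0)) side [557.5 185.7] (np.float64(0.75), 429, 523, np.float64(0.0))
rb top [528.7  58.5] (np.float64(0.81), 400, 492, np.float64(0.0)) side [527.6  57.1] (np.float64(0.77), 427, 552, np.float64(0.0))
sb top [438.9  47.4] (np.float64(0.81), 405, 499, np.float64(3.0000000000000004)) side [438.   45.6] (np.float64(0.8), 475, 595, np.float64(0.0))
covertop 2654 0.12324399811957598 ((632.8876342773438, -131.5024871826172), (108.04397583007812, 193.88279724121094), 0.49323132634162903)
handle 263 0.1621117908573888 ((633.662109375, -131.64088439941406), (15.88248062133789, 110.10160064697266), 0.40092796087265015)
covertop 2822 0.1218569275257263 ((631.7970581054688, -133.64036560058594), (197.193359375, 108.41854095458984), 89.84967803955078)
handle 351 0.16073124394831517 ((673.9307861328125, -142.81094360351562), (109.87252807617188, 118.4865493774414), 80.7081298828125)
tray ((385.2192077636719, 314.7293701171875), (121.22875213623047, 226.41053771972656), 0.2792472243309021)
```

```bash
cat > plan.py <<'E'
from h import *
def Rz(yaw): c,s=np.cos(yaw),np.sin(yaw); return np.array([[-s,c,0],[c,s,0],[0,0,-1.]]).T
def plan(*wps):
    "wps: (x,y,z mm, yaw deg of tool y)"
    s=sensors.observe(); p=np.array(s["position"]); M=R.from_rotvec(s["orientation"]).as_matrix()
    print("now",(p*1000).round(1),"yaw",round(np.degrees(np.arctan2(M[1,1],M[0,1])),1),"j",np.round(s["joint_positions"],2),"t",round(s["time"],1),"w",round(s["grip_width"]*1000,1))
    for x,y,z,yaw in wps:
        q=np.array([x,y,z])/1000; c=[Rz(np.radians(yaw+k)) for k in(0,180)]
        N=max(c,key=lambda A:np.trace(M.T@A)); d=M.T@(q-p)*100; w=R.from_matrix(M.T@N).as_rotvec()
        n=int(np.ceil(max(np.linalg.norm(d)/4.1,np.degrees(np.linalg.norm(w))/7.1)))
        print((x,y,z,yaw),"x %.2f y %.2f z %.2f | rx %.3f ry %.3f rz %.3f | rows %d"%(*d,*w,n)); p,M=q,N
E
python3 - <<'E'
from plan import *
plan((480,500,150,60),(483,370,60,0),(483,370,12,0),(483,370,60,0),(483,370,60,90),(483,370,5,90),(483,370,130,90),(528,58,130,90))
E
```

```text
now [211.9 692.9 230.6] yaw 73.0 j [-1.35  0.6  -0.    1.6   0.    0.94 -0.08] t 0.1 w 85.3
(480, 500, 150, 60) x -31.28 y -10.60 z 8.08 | rx -0.001 ry 0.000 rz 0.227 | rows 9
(483, 370, 60, 0) x -6.76 y -11.11 z 9.00 | rx 0.000 ry 0.000 rz 1.047 | rows 9
(483, 370, 12, 0) x 0.00 y 0.00 z 4.80 | rx 0.000 ry 0.000 rz 0.000 | rows 2
(483, 370, 60, 0) x 0.00 y 0.00 z -4.80 | rx 0.000 ry 0.000 rz 0.000 | rows 2
(483, 370, 60, 90) x 0.00 y 0.00 z 0.00 | rx 0.000 ry 0.000 rz -1.571 | rows 13
(483, 370, 5, 90) x 0.00 y 0.00 z 5.50 | rx 0.000 ry 0.000 rz 0.000 | rows 2
(483, 370, 130, 90) x 0.00 y 0.00 z -12.50 | rx 0.000 ry 0.000 rz 0.000 | rows 4
(528, 58, 130, 90) x -4.50 y -31.20 z 0.00 | rx 0.000 ry 0.000 rz 0.000 | rows 8
```

```bash
python3 -m handwheel '[{"x":-31.3,"y":-10.6,"z":8.1,"rz":0.227,"fingers":-1},{"x":-31.3,"y":-10.6,"z":8.1,"rz":0.227,"fingers":-1},{"x":-31.3,"y":-10.6,"z":8.1,"rz":0.227,"fingers":-1},{"x":-31.3,"y":-10.6,"z":8.1,"rz":0.227,"fingers":-1},{"x":-31.3,"y":-10.6,"z":8.1,"rz":0.227,"fingers":-1},{"x":-31.3,"y":-10.6,"z":8.1,"rz":0.227,"fingers":-1},{"x":-31.3,"y":-10.6,"z":8.1,"rz":0.227,"fingers":-1},{"x":-31.3,"y":-10.6,"z":8.1,"rz":0.227,"fingers":-1}]'
python3 - <<'E'
from plan import *
plan((483,370,80,30),(483,370,60,0),(483,370,12,0),)
E
```

```text
now [211.9 692.9 230.6] yaw 73.0 j [-1.35  0.6  -0.    1.6   0.    0.94 -0.08] t 0.1 w 85.3
(483, 370, 80, 30) x -35.36 y -22.94 z 15.09 | rx -0.001 ry 0.001 rz 0.750 | rows 11
(483, 370, 60, 0) x 0.00 y 0.00 z 2.00 | rx 0.000 ry 0.000 rz 0.524 | rows 5
(483, 370, 12, 0) x 0.00 y 0.00 z 4.80 | rx 0.000 ry 0.000 rz 0.000 | rows 2invalid input
```

```bash
python3 -m handwheel '[{"x":-31.3,"y":-10.6,"z":8.1,"rx":0,"ry":0,"rz":0.227,"fingers":-1}]'; python3 -m handwheel '[{"x":-4,"y":-1,"z":1,"rx":0,"ry":0,"rz":0.0,"fingers":-1.0}]'; python3 -m handwheel --help
```

```text
time: 0.23
position: [0.2365, 0.6752, 0.2222]
orientation: [-0.638, -3.07, -0.007]
wrist_force: [-1.4, 1.0, 0.3]
grip_width: 0.0855
grasp_force: 0.0
time: 0.32
position: [0.2745, 0.6461, 0.2112]
orientation: [-0.66, -3.07, -0.002]
wrist_force: [1.7, 0.6, -0.2]
grip_width: 0.0855
grasp_force: 0.0invalid input: not JSON, or not a number
```

```bash
python3 -m handwheel '[{"x":-24,"y":-10,"z":5,"rx":0,"ry":0,"rz":0.3,"fingers":-1},{"x":-24,"y":-10,"z":5,"rx":0,"ry":0,"rz":0.3,"fingers":-1},{"x":-24,"y":-10,"z":5,"rx":0,"ry":0,"rz":0.3,"fingers":-1},{"x":-24,"y":-10,"z":5,"rx":0,"ry":0,"rz":0.3,"fingers":-1},{"x":-24,"y":-10,"z":5,"rx":0,"ry":0,"rz":0.3,"fingers":-1},{"x":-24,"y":-10,"z":5,"rx":0,"ry":0,"rz":0.3,"fingers":-1},{"x":-24,"y":-10,"z":5,"rx":0,"ry":0,"rz":0.3,"fingers":-1},{"x":-24,"y":-10,"z":5,"rx":0,"ry":0,"rz":0.3,"fingers":-1}]'
python3 - <<'E'
from plan import *
plan((483,370,60,0),(483,370,12,0))
E
```

```text
time: 0.98
position: [0.4586, 0.45, 0.1607]
orientation: [1.12, 2.933, -0.004]
wrist_force: [0.3, 0.1, -0.5]
grip_width: 0.0857
grasp_force: 0.0
now [458.6 450.  160.7] yaw 48.2 j [-0.93  0.58  0.09  1.86 -0.07  0.7   0.05] t 1.0 w 85.7
(483, 370, 60, 0) x -7.12 y -4.32 z 10.10 | rx -0.001 ry 0.003 rz 0.842 | rows 7
(483, 370, 12, 0) x 0.00 y 0.00 z 4.80 | rx 0.000 ry 0.000 rz 0.000 | rows 2
```

```bash
python3 -m handwheel '[{"x":-7.1,"y":-4.3,"z":10.1,"rx":0,"ry":0.003,"rz":0.84,"fingers":-1},{"x":-7.1,"y":-4.3,"z":10.1,"rx":0,"ry":0.003,"rz":0.84,"fingers":-1},{"x":-7.1,"y":-4.3,"z":10.1,"rx":0,"ry":0.003,"rz":0.84,"fingers":-1},{"x":-7.1,"y":-4.3,"z":10.1,"rx":0,"ry":0.003,"rz":0.84,"fingers":-1},{"x":-7.1,"y":-4.3,"z":10.1,"rx":0,"ry":0.003,"rz":0.84,"fingers":-1},{"x":-7.1,"y":-4.3,"z":10.1,"rx":0,"ry":0.003,"rz":0.84,"fingers":-1},{"x":-7.1,"y":-4.3,"z":10.1,"rx":0,"ry":0.003,"rz":0.84,"fingers":-1},{"x":-7.1,"y":-4.3,"z":10.1,"rx":0,"ry":0.003,"rz":0.84,"fingers":-1}]' >/dev/null
python3 - <<'E'
from plan import *
plan((483,370,12,0))
for n in("top","side"):
    p,d,W=cloud(n); save(p,n+"1"); print(n,fit(n,p,.483,.370,0,"r"))
E
```

```text
now [478.7 377.4  60.2] yaw 0.4 j [-0.93  0.71  0.25  2.01 -0.37  0.47 -0.39] t 1.6 w 85.6
(483, 370, 12, 0) x -0.75 y 0.43 z 4.82 | rx -0.002 ry -0.003 rz 0.007 | rows 2
top (array([0.48599928, 0.34458812]), np.float64(0.05), 24, 483)
side (array([0.48294802, 0.37053264]), np.float64(0.8), 321, 403)
```

View pics/side1.png

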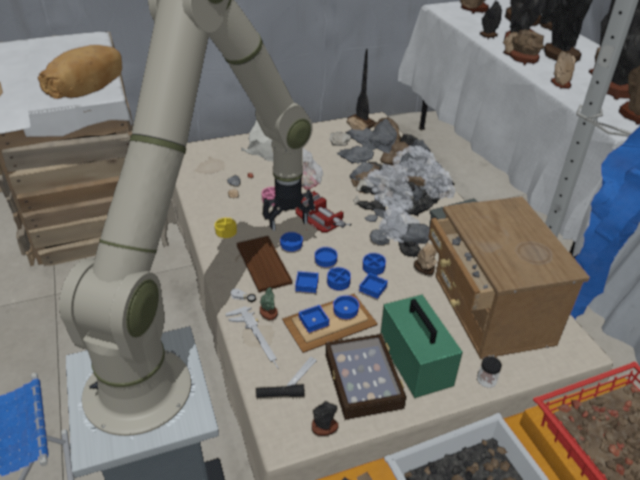

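Gripper hangs at (288,205) above dish r2 at (291,242); all other items are unmoved. I'll correct the position and centre it in x.

```bash
python3 -m handwheel '[{"x":-0.75,"y":0.43,"z":2,"rx":-0.002,"ry":-0.003,"rz":0.007,"fingers":-1},{"x":-0.75,"y":0.43,"z":4.8,"rx":-0.002,"ry":-0.003,"rz":0.007,"fingers":-1},{"x":-0.75,"y":0.43,"z":4.8,"rx":-0.002,"ry":-0.003,"rz":0.007,"fingers":-1},{"x":-0.75,"y":0.43,"z":4.8,"rx":-0.002,"ry":-0.003,"rz":0.007,"fingers":1},{"x":-0.75,"y":0.43,"z":4.8,"rx":-0.002,"ry":-0.003,"rz":0.007,"fingers":1},{"x":-0.75,"y":0.43,"z":4.8,"rx":-0.002,"ry":-0.003,"rz":0.007,"fingers":1},{"x":-0.75,"y":0.43,"z":4.8,"rx":-0.002,"ry":-0.003,"rz":0.007,"fingers":1},{"x":-0.75,"y":0.43,"z":4.8,"rx":-0.002,"ry":-0.003,"rz":0.007,"fingers":1}]'
python3 - <<'E'
from plan import *
plan((483,370,12,0))
for n in("side",):
    p,d,W=cloud(n); print(n,fit(n,p,.483,.370,0,"r"))
E
```

```text
time: 2.42
position: [0.4843, 0.3693, 0.0141]
orientation: [2.218, 2.224, 0.004]
wrist_force: [-1.9, -0.8, 9.3]
grip_width: 0.0641
grasp_force: 66.6
now [484.3 369.3  14.1] yaw 0.2 j [-0.88  0.77  0.21  2.02 -0.4   0.38 -0.36] t 2.4 w 64.1
(483, 370, 12, 0) x 0.07 y -0.14 z 0.21 | rx 0.002 ry -0.001 rz 0.003 | rows 1
side (array([0.48537568, 0.37055882]), np.float64(0.8), 320, 401)
```

```bash
python3 -m handwheel '[{"x":0,"y":0,"z":0,"rx":0,"ry":0,"rz":0,"fingers":-1},{"x":0,"y":0,"z":0,"rx":0,"ry":0,"rz":0,"fingers":-1},{"x":0,"y":0,"z":0,"rx":0,"ry":0,"rz":0,"fingers":-1},{"x":0,"y":0,"z":-4,"rx":0,"ry":0,"rz":0,"fingers":-1},{"x":0,"y":0,"z":-4,"rx":0,"ry":0,"rz":0,"fingers":-1},{"x":0,"y":0,"z":-4,"rx":0,"ry":0,"rz":-0.6,"fingers":-1},{"x":0,"y":0,"z":-4,"rx":0,"ry":0,"rz":-0.6,"fingers":-1},{"x":0,"y":0,"z":-4,"rx":0,"ry":0,"rz":-0.6,"fingers":-1}]' | grep pos
python3 -m handwheel '[{"x":0,"y":0,"z":0,"rx":0,"ry":0,"rz":-0.87,"fingers":-1},{"x":0,"y":0,"z":0,"rx":0,"ry":0,"rz":-0.87,"fingers":-1},{"x":0,"y":0,"z":0,"rx":0,"ry":0,"rz":-0.87,"fingers":-1},{"x":0,"y":0,"z":0,"rx":0,"ry":0,"rz":-0.87,"fingers":-1},{"x":0,"y":0,"z":0,"rx":0,"ry":0,"rz":-0.87,"fingers":-1},{"x":0,"y":0,"z":0,"rx":0,"ry":0,"rz":-0.87,"fingers":-1},{"x":0,"y":0,"z":0,"rx":0,"ry":0,"rz":-0.87,"fingers":-1},{"x":0,"y":0,"z":0,"rx":0,"ry":0,"rz":-0.87,"fingers":-1}]' | grep pos
python3 -m handwheel '[{"x":0,"y":0,"z":0,"rx":0,"ry":0,"rz":-0.25,"fingers":-1},{"x":0,"y":0,"z":0,"rx":0,"ry":0,"rz":-0.25,"fingers":-1},{"x":0,"y":0,"z":0,"rx":0,"ry":0,"rz":-0.25,"fingers":-1},{"x":0,"y":0,"z":0,"rx":0,"ry":0,"rz":-0.25,"fingers":-1}]' | grep pos
python3 - <<'E'
from plan import *
plan((484.3,370.5,6,90))
E
```

```text
position: [0.4841, 0.369, 0.053]
position: [0.4843, 0.3684, 0.0527]
position: [0.4841, 0.3685, 0.0526]
now [484.1 368.5  52.6] yaw 85.4 j [-0.66  0.7  -0.12  1.99  0.18  0.46  0.57] t 4.1 w 85.5
(484.3, 370.5, 6, 90) x -0.00 y 0.20 z 4.66 | rx -0.000 ry 0.001 rz -0.080 | rows 2
```

```bash
python3 -m handwheel '[{"x":0,"y":0.2,"z":2.5,"rx":0,"ry":0,"rz":-0.08,"fingers":-1},{"x":0,"y":0.2,"z":4.7,"rx":0,"ry":0,"rz":-0.08,"fingers":-1},{"x":0,"y":0.2,"z":4.7,"rx":0,"ry":0,"rz":-0.08,"fingers":-1},{"x":0,"y":0.2,"z":4.7,"rx":0,"ry":0,"rz":-0.08,"fingers":1},{"x":0,"y":0.2,"z":4.7,"rx":0,"ry":0,"rz":-0.08,"fingers":1},{"x":0,"y":0.2,"z":4.7,"rx":0,"ry":0,"rz":-0.08,"fingers":1},{"x":0,"y":0.2,"z":4.7,"rx":0,"ry":0,"rz":-0.08,"fingers":1},{"x":0,"y":0.2,"z":4.7,"rx":0,"ry":0,"rz":-0.08,"fingers":1}]'
python3 - <<'E'
from plan import *
plan((484.3,370,130,90),(528,58,130,90),(528,58,51,90))
for n in("side",):
    p,d,W=cloud(n); print(n,fit(n,p,.483,.370,0,"r"))
E
```

```text
time: 4.8
position: [0.4847, 0.3711, 0.0068]
orientation: [-0.008, 3.139, 0.001]
wrist_force: [-0.5, 0.3, 6.4]
grip_width: 0.0629
grasp_force: 70.6
now [484.7 371.1   6.8] yaw 90.3 j [-0.67  0.77 -0.12  2.    0.23  0.38  0.61] t 4.8 w 62.9
(484.3, 370, 130, 90) x 0.01 y -0.10 z -12.32 | rx 0.001 ry 0.002 rz 0.005 | rows 4
(528, 58, 130, 90) x -4.37 y -31.20 z 0.00 | rx 0.000 ry 0.000 rz 0.000 | rows 8
(528, 58, 51, 90) x 0.00 y 0.00 z 7.90 | rx 0.000 ry 0.000 rz 0.000 | rows 2
side (array([0.47366797, 0.37457229]), np.float64(0.37), 162, 401)
```

```bash
python3 -m handwheel '[{"x":0,"y":0,"z":-4,"rx":0,"ry":0,"rz":0,"fingers":1},{"x":0,"y":0,"z":-8,"rx":0,"ry":0,"rz":0,"fingers":1},{"x":0,"y":0,"z":-12,"rx":0,"ry":0,"rz":0,"fingers":1},{"x":0,"y":0,"z":-12,"rx":0,"ry":0,"rz":0,"fingers":1},{"x":0,"y":0,"z":-12,"rx":0,"ry":0,"rz":0,"fingers":1}]'
python3 -m handwheel '[{"x":-4.4,"y":-31,"z":0,"rx":0,"ry":0,"rz":0,"fingers":1},{"x":-4.4,"y":-31,"z":0,"rx":0,"ry":0,"rz":0,"fingers":1},{"x":-4.4,"y":-31,"z":0,"rx":0,"ry":0,"rz":0,"fingers":1},{"x":-4.4,"y":-31,"z":0,"rx":0,"ry":0,"rz":0,"fingers":1},{"x":-4.4,"y":-31,"z":0,"rx":0,"ry":0,"rz":0,"fingers":1},{"x":-4.4,"y":-31,"z":0,"rx":0,"ry":0,"rz":0,"fingers":1},{"x":-4.4,"y":-31,"z":0,"rx":0,"ry":0,"rz":0,"fingers":1},{"x":-4.4,"y":-31,"z":0,"rx":0,"ry":0,"rz":0,"fingers":1}]' | grep -v time
python3 -m handwheel '[{"x":0,"y":0,"z":0,"rx":0,"ry":0,"rz":0,"fingers":1},{"x":0,"y":0,"z":0,"rx":0,"ry":0,"rz":0,"fingers":1}]' | grep pos
python3 - <<'E'
from plan import *
plan((529,58,65,90),(529,58,47,90))
E
```

```text
time: 5.27
position: [0.4852, 0.3713, 0.1284]
orientation: [-0.008, 3.137, 0.005]
wrist_force: [-0.1, 0.1, -1.9]
grip_width: 0.0629
grasp_force: 76.2
position: [0.529, 0.055, 0.1243]
orientation: [0.002, -3.14, 0.005]
wrist_force: [0.5, -0.2, 0.4]
grip_width: 0.063
grasp_force: 76.4
position: [0.5293, 0.0592, 0.1246]
now [529.3  59.2 124.6] yaw 90.1 j [-0.06  0.53 -0.23  2.12  0.24  0.51  1.11] t 6.1 w 63.0
(529, 58, 65, 90) x 0.02 y -0.11 z 5.96 | rx -0.001 ry -0.001 rz 0.002 | rows 2
(529, 58, 47, 90) x 0.00 y 0.00 z 1.80 | rx 0.000 ry 0.000 rz 0.000 | rows 1
```

```bash
python3 -m handwheel '[{"x":0,"y":-0.1,"z":3,"rx":0,"ry":0,"rz":0,"fingers":1},{"x":0,"y":-0.1,"z":6,"rx":0,"ry":0,"rz":0,"fingers":1},{"x":0,"y":-0.1,"z":6,"rx":0,"ry":0,"rz":0,"fingers":1},{"x":0,"y":-0.1,"z":6.8,"rx":0,"ry":0,"rz":0,"fingers":1},{"x":0,"y":-0.1,"z":7.3,"rx":0,"ry":0,"rz":0,"fingers":1},{"x":0,"y":-0.1,"z":7.7,"rx":0,"ry":0,"rz":0,"fingers":1},{"x":0,"y":-0.1,"z":7.7,"rx":0,"ry":0,"rz":0,"fingers":1}]'
python3 - <<'E'
from plan import *
plan((529,58,47,90))
p,d,W=cloud("side"); save(cv2.resize(p[230:350,250:410],None,fx=4,fy=4,interpolation=2),"n1")
E
```

```text
time: 6.68
position: [0.5297, 0.06, 0.0488]
orientation: [-0.01, 3.141, -0.001]
wrist_force: [-0.8, -1.0, -1.2]
grip_width: 0.0627
grasp_force: 76.3
now [529.7  60.   48.8] yaw 90.4 j [-0.11  0.66 -0.16  2.17  0.3   0.34  1.06] t 6.7 w 62.7
(529, 58, 47, 90) x 0.07 y -0.20 z 0.18 | rx -0.001 ry 0.000 rz 0.006 | rows 1
```

View pics/n1.png

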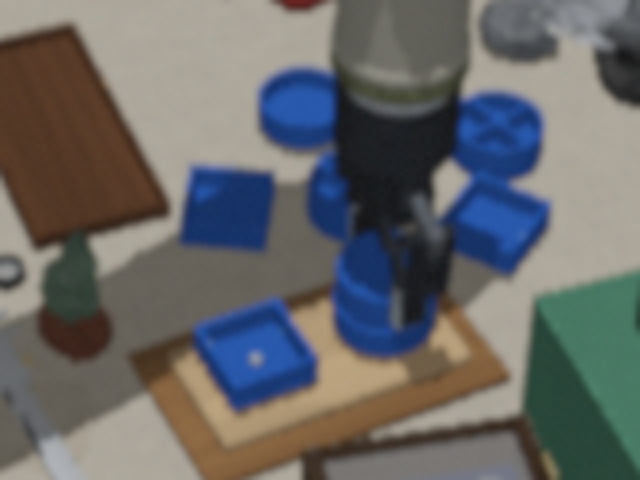

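The dish sits in the base dish's mouth. I'll lower it the last 2 mm, release and rise.

```bash
python3 -m handwheel '[{"x":0,"y":-0.15,"z":0.2,"rx":0,"ry":0,"rz":0,"fingers":1},{"x":0,"y":-0.15,"z":0.3,"rx":0,"ry":0,"rz":0,"fingers":1},{"x":0,"y":-0.15,"z":0.3,"rx":0,"ry":0,"rz":0,"fingers":-1},{"x":0,"y":-0.15,"z":0.3,"rx":0,"ry":0,"rz":0,"fingers":-1},{"x":0,"y":-0.15,"z":0.3,"rx":0,"ry":0,"rz":0,"fingers":-1},{"x":0,"y":-0.15,"z":0.3,"rx":0,"ry":0,"rz":0,"fingers":-1},{"x":0,"y":-0.15,"z":-4,"rx":0,"ry":0,"rz":0,"fingers":-1},{"x":0,"y":-0.15,"z":-8,"rx":0,"ry":0,"rz":0,"fingers":-1}]'
python3 -m handwheel '[{"x":0,"y":15,"z":0,"rx":0,"ry":0,"rz":0,"fingers":-1},{"x":0,"y":15,"z":0,"rx":0,"ry":0,"rz":0,"fingers":-1},{"x":0,"y":15,"z":0,"rx":0,"ry":0,"rz":0,"fingers":-1},{"x":0,"y":21,"z":0,"rx":0,"ry":0,"rz":0,"fingers":-1},{"x":0,"y":21,"z":0,"rx":0,"ry":0,"rz":0,"fingers":-1},{"x":0,"y":21,"z":0,"rx":0,"ry":0,"rz":0,"fingers":-1},{"x":0,"y":21,"z":0,"rx":0,"ry":0,"rz":0,"fingers":-1}]'|grep pos
cat > look.py <<'E'
from plan import *
import sys
def look(tag,view=True):
    for n in("top","side"):
        p,d,W=cloud(n); save(p,n+tag); print(n); show(dishes(p,W))
    return p
E
python3 - <<'E'
from look import *
p=look("2"); plan((555,273,60,0)); save(cv2.resize(p[200:350,240:420],None,fx=4,fy=4,interpolation=2),"n2")
E
```

```text
time: 7.4
position: [0.5284, 0.0584, 0.1273]
orientation: [0.011, -3.136, 0.002]
wrist_force: [1.5, 0.0, -0.8]
grip_width: 0.0854
grasp_force: 0.0
position: [0.5279, 0.2722, 0.1285]
top
px [418.  11.] n732 ztop 162 xy 1124 -90 wh 19 72 ang 3
px [316. 168.] n72 ztop 30 xy 693 198 wh 42 16 ang 66
px [289. 222.] n153 ztop 37 xy 516 273 wh 51 53 ang 5
px [313. 247.] n210 ztop 810 xy 319 186 wh 14 1 ang 17
side
px [611. 217.] n5758 ztop 387 xy 1220 -18 wh 96 49 ang 81
px [326. 256.] n329 ztop 31 xy 554 272 wh 69 58 ang 58
px [373. 275.] n763 ztop 32 xy 653 161 wh 160 67 ang 62
px [343. 293.] n999 ztop 69 xy 530 57 wh 69 58 ang 61
px [306. 282.] n378 ztop 31 xy 470 192 wh 65 54 ang 65
px [314. 318.] n451 ztop 49 xy 436 44 wh 57 61 ang 6
now [528.4 267.7 128.3] yaw 90.4 j [-0.42  0.58 -0.21  1.99  0.21  0.59  0.81] t 8.1 w 85.5
(555, 273, 60, 0) x -2.66 y 0.52 z 6.84 | rx -0.001 ry -0.001 rz -1.564 | rows 13
```

View pics/n2.png

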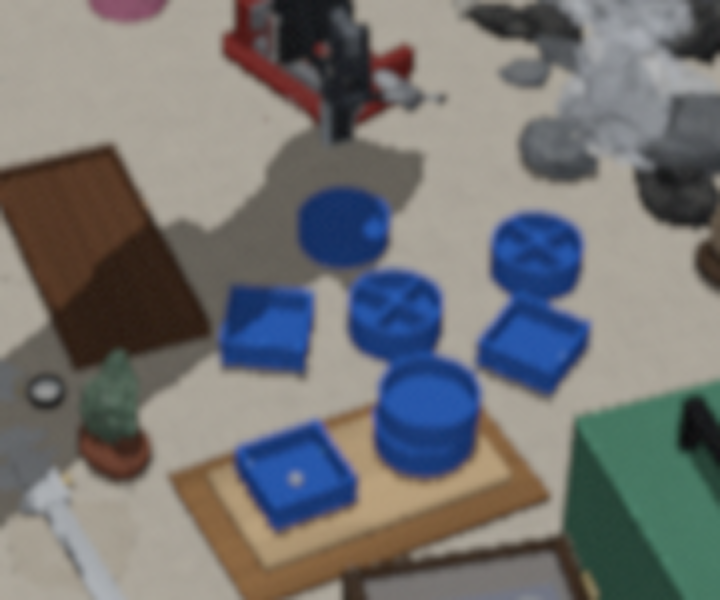

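The round dish is nested at (428,415); the other dishes stand upright. Next is r1 at (343,228), gripped diagonally to clear d2.

Run:
```python
from plan import *
plan((556,274,60,45),(556,274,11,45),(556,274,60,45),(556,274,60,135),(556,274,6,135))
```

```text
now [528.4 267.7 128.3] yaw 90.4 j [-0.42  0.58 -0.21  1.99  0.21  0.59  0.81] t 8.1 w 85.5
(556, 274, 60, 45) x -2.76 y 0.62 z 6.83 | rx -0.001 ry 0.001 rz 0.792 | rows 7
(556, 274, 11, 45) x 0.00 y 0.00 z 4.90 | rx 0.000 ry 0.000 rz 0.000 | rows 2
(556, 274, 60, 45) x 0.00 y 0.00 z -4.90 | rx 0.000 ry 0.000 rz 0.000 | rows 2
(556, 274, 60, 135) x 0.00 y 0.00 z 0.00 | rx -0.000 ry -0.000 rz -1.571 | rows 13
(556, 274, 6, 135) x 0.00 y 0.00 z 5.40 | rx 0.000 ry 0.000 rz 0.000 | rows 2
```

```bash
python3 -m handwheel '[{"x":-2.7,"y":0.6,"z":6.8,"rx":0,"ry":0,"rz":0.79,"fingers":-1},{"x":-2.7,"y":0.6,"z":6.8,"rx":0,"ry":0,"rz":0.79,"fingers":-1},{"x":-2.7,"y":0.6,"z":6.8,"rx":0,"ry":0,"rz":0.79,"fingers":-1},{"x":-2.7,"y":0.6,"z":6.8,"rx":0,"ry":0,"rz":0.79,"fingers":-1},{"x":-2.7,"y":0.6,"z":6.8,"rx":0,"ry":0,"rz":0.79,"fingers":-1},{"x":-2.7,"y":0.6,"z":6.8,"rx":0,"ry":0,"rz":0.79,"fingers":-1},{"x":-2.7,"y":0.6,"z":6.8,"rx":0,"ry":0,"rz":0.79,"fingers":-1},{"x":-2.7,"y":0.6,"z":6.8,"rx":0,"ry":0,"rz":0.79,"fingers":-1}]'
python3 - <<'E'
from plan import *
plan((556,274,11,45)); p,d,W=cloud("side"); print(fit("side",p,.555,.272,0,"r"))
E
```

```text
time: 8.75
position: [0.556, 0.2724, 0.0607]
orientation: [1.206, 2.9, -0.002]
wrist_force: [-0.4, -1.1, -0.3]
grip_width: 0.0855
grasp_force: 0.0
now [556.  272.4  60.7] yaw 44.8 j [-0.57  0.7   0.03  1.97 -0.03  0.47  0.27] t 8.8 w 85.5
(556, 274, 11, 45) x 0.12 y 0.11 z 4.97 | rx -0.001 ry 0.002 rz -0.003 | rows 2
(array([0.55499596, 0.26502996]), np.float64(0.62), 349, 432)
```

```bash
python3 -m handwheel '[{"x":0.1,"y":0.1,"z":2.5,"rx":0,"ry":0,"rz":0,"fingers":-1},{"x":0.1,"y":0.1,"z":5,"rx":0,"ry":0,"rz":0,"fingers":-1},{"x":0.1,"y":0.1,"z":5,"rx":0,"ry":0,"rz":0,"fingers":-1},{"x":0.1,"y":0.1,"z":5,"rx":0,"ry":0,"rz":0,"fingers":1},{"x":0.1,"y":0.1,"z":5,"rx":0,"ry":0,"rz":0,"fingers":1},{"x":0.1,"y":0.1,"z":5,"rx":0,"ry":0,"rz":0,"fingers":1},{"x":0.1,"y":0.1,"z":5,"rx":0,"ry":0,"rz":0,"fingers":1},{"x":0.1,"y":0.1,"z":5,"rx":0,"ry":0,"rz":0,"fingers":1}]'
python3 -m handwheel '[{"x":0,"y":0,"z":0,"rx":0,"ry":0,"rz":0,"fingers":-1},{"x":0,"y":0,"z":0,"rx":0,"ry":0,"rz":0,"fingers":-1},{"x":0,"y":0,"z":0,"rx":0,"ry":0,"rz":0,"fingers":-1},{"x":0,"y":0,"z":-4,"rx":0,"ry":0,"rz":0,"fingers":-1},{"x":0,"y":0,"z":-4.5,"rx":0,"ry":0,"rz":0,"fingers":-1},{"x":0,"y":0,"z":-4.5,"rx":0,"ry":0,"rz":-0.36,"fingers":-1},{"x":0,"y":0,"z":-4.5,"rx":0,"ry":0,"rz":-0.36,"fingers":-1},{"x":0,"y":0,"z":-4.5,"rx":0,"ry":0,"rz":-0.36,"fingers":-1}]' | grep pos
python3 -m handwheel '[{"x":0,"y":0,"z":0,"rx":0,"ry":0,"rz":-0.87,"fingers":-1},{"x":0,"y":0,"z":0,"rx":0,"ry":0,"rz":-0.87,"fingers":-1},{"x":0,"y":0,"z":0,"rx":0,"ry":0,"rz":-0.87,"fingers":-1},{"x":0,"y":0,"z":0,"rx":0,"ry":0,"rz":-0.87,"fingers":-1},{"x":0,"y":0,"z":0,"rx":0,"ry":0,"rz":-0.87,"fingers":-1},{"x":0,"y":0,"z":0,"rx":0,"ry":0,"rz":-0.87,"fingers":-1},{"x":0,"y":0,"z":0,"rx":0,"ry":0,"rz":-0.87,"fingers":-1},{"x":0,"y":0,"z":0,"rx":0,"ry":0,"rz":-0.87,"fingers":-1}]' | grep pos
python3 -m handwheel '[{"x":0,"y":0,"z":0,"rx":0,"ry":0,"rz":-0.34,"fingers":-1},{"x":0,"y":0,"z":0,"rx":0,"ry":0,"rz":-0.34,"fingers":-1},{"x":0,"y":0,"z":0,"rx":0,"ry":0,"rz":-0.34,"fingers":-1},{"x":0,"y":0,"z":0,"rx":0,"ry":0,"rz":-0.34,"fingers":-1},{"x":0,"y":0,"z":0,"rx":0,"ry":0,"rz":-0.34,"fingers":-1}]' | grep pos
python3 - <<'E'
from plan import *
plan((556,274,6,135))
E
```

```text
time: 9.47
position: [0.5565, 0.2759, 0.0121]
orientation: [1.199, 2.901, 0.002]
wrist_force: [-0.0, -1.2, 7.5]
grip_width: 0.064
grasp_force: 66.6
position: [0.5559, 0.2763, 0.0563]
position: [0.556, 0.2757, 0.0558]
position: [0.5557, 0.2758, 0.0556]
now [555.7 275.8  55.6] yaw 134.7 j [-0.3   0.73 -0.39  1.95  0.5   0.55  1.32] t 11.2 w 85.4
(556, 274, 6, 135) x 0.11 y -0.15 z 4.96 | rx -0.001 ry 0.000 rz -0.005 | rows 2
```

```bash
python3 -m handwheel '[{"x":0,"y":0,"z":2.5,"rx":0,"ry":0,"rz":0,"fingers":-1},{"x":0,"y":0,"z":5,"rx":0,"ry":0,"rz":0,"fingers":-1},{"x":0,"y":0,"z":5,"rx":0,"ry":0,"rz":0,"fingers":-1},{"x":0,"y":0,"z":5,"rx":0,"ry":0,"rz":0,"fingers":1},{"x":0,"y":0,"z":5,"rx":0,"ry":0,"rz":0,"fingers":1},{"x":0,"y":0,"z":5,"rx":0,"ry":0,"rz":0,"fingers":1},{"x":0,"y":0,"z":5,"rx":0,"ry":0,"rz":0,"fingers":1},{"x":0,"y":0,"z":5,"rx":0,"ry":0,"rz":0,"fingers":1}]'
python3 -m handwheel '[{"x":0,"y":0,"z":-4,"rx":0,"ry":0,"rz":0,"fingers":1},{"x":0,"y":0,"z":-8,"rx":0,"ry":0,"rz":0,"fingers":1},{"x":0,"y":0,"z":-12,"rx":0,"ry":0,"rz":0,"fingers":1},{"x":0,"y":0,"z":-12,"rx":0,"ry":0,"rz":0,"fingers":1},{"x":0,"y":0,"z":-12,"rx":0,"ry":0,"rz":0,"fingers":1}]'|egrep "pos|width"
python3 - <<'E'
from plan import *
plan((529.2,58,130,135))
E
```

```text
time: 11.88
position: [0.5564, 0.2764, 0.007]
orientation: [-1.201, 2.9, -0.001]
wrist_force: [-0.9, 0.6, 6.6]
grip_width: 0.064
grasp_force: 69.5
position: [0.557, 0.2765, 0.1287]
grip_width: 0.0635
now [557.  276.5 128.7] yaw 135.0 j [-0.25  0.64 -0.46  1.91  0.44  0.68  1.38] t 12.3 w 63.5
(529.2, 58, 130, 135) x 17.41 y -13.49 z -0.19 | rx -0.002 ry 0.005 rz -0.000 | rows 6
```

```bash
python3 -m handwheel '[{"x":17.4,"y":-13.5,"z":0,"rx":0,"ry":0,"rz":0,"fingers":1},{"x":17.4,"y":-13.5,"z":0,"rx":0,"ry":0,"rz":0,"fingers":1},{"x":17.4,"y":-13.5,"z":0,"rx":0,"ry":0,"rz":0,"fingers":1},{"x":17.4,"y":-13.5,"z":0,"rx":0,"ry":0,"rz":0,"fingers":1},{"x":17.4,"y":-13.5,"z":0,"rx":0,"ry":0,"rz":0,"fingers":1},{"x":17.4,"y":-13.5,"z":0,"rx":0,"ry":0,"rz":0,"fingers":1},{"x":17.4,"y":-13.5,"z":0,"rx":0,"ry":0,"rz":0,"fingers":1},{"x":17.4,"y":-13.5,"z":0,"rx":0,"ry":0,"rz":0,"fingers":1}]'
python3 - <<'E'
from plan import *
plan((529.2,58,80,135),(529.2,58,68,135))
p,d,W=cloud("side"); s=W[250:330,315:380];
E
```

```text
time: 12.97
position: [0.5279, 0.0568, 0.1251]
orientation: [1.2, -2.903, 0.0]
wrist_force: [0.1, 1.9, 0.1]
grip_width: 0.0638
grasp_force: 69.5
now [527.9  56.8 125.1] yaw 134.9 j [ 0.12  0.56 -0.48  2.12  0.47  0.57  1.66] t 13.0 w 63.8
(529.2, 58, 80, 135) x -0.18 y -0.01 z 4.51 | rx 0.000 ry -0.000 rz -0.001 | rows 2
(529.2, 58, 68, 135) x 0.00 y 0.00 z 1.20 | rx 0.000 ry 0.000 rz 0.000 | rows 1
```

```bash
python3 -m handwheel '[{"x":-0.18,"y":0,"z":2.5,"rx":0,"ry":0,"rz":0,"fingers":1},{"x":-0.18,"y":0,"z":4,"rx":0,"ry":0,"rz":0,"fingers":1},{"x":-0.18,"y":0,"z":4.5,"rx":0,"ry":0,"rz":0,"fingers":1},{"x":-0.18,"y":0,"z":5,"rx":0,"ry":0,"rz":0,"fingers":1},{"x":-0.18,"y":0,"z":5.4,"rx":0,"ry":0,"rz":0,"fingers":1},{"x":-0.18,"y":0,"z":5.7,"rx":0,"ry":0,"rz":0,"fingers":1},{"x":-0.18,"y":0,"z":5.7,"rx":0,"ry":0,"rz":0,"fingers":1}]'
python3 - <<'E'
from plan import *
plan((529.2,58,68,135))
E
```

```text
time: 13.6
position: [0.5298, 0.0595, 0.0692]
orientation: [-1.204, 2.9, -0.001]
wrist_force: [0.5, -0.2, -0.0]
grip_width: 0.0636
grasp_force: 69.6
now [529.8  59.5  69.2] yaw 135.1 j [ 0.05  0.64 -0.39  2.15  0.56  0.44  1.58] t 13.6 w 63.6
(529.2, 58, 68, 135) x 0.15 y -0.07 z 0.12 | rx -0.001 ry 0.001 rz 0.002 | rows 1
```

```bash
python3 -m handwheel '[{"x":0.1,"y":0,"z":0.05,"rx":0,"ry":0,"rz":0,"fingers":-1},{"x":0.1,"y":0,"z":0.05,"rx":0,"ry":0,"rz":0,"fingers":-1},{"x":0.1,"y":0,"z":0.05,"rx":0,"ry":0,"rz":0,"fingers":-1},{"x":0.1,"y":0,"z":0.05,"rx":0,"ry":0,"rz":0,"fingers":-1},{"x":0.1,"y":0,"z":-4,"rx":0,"ry":0,"rz":0,"fingers":-1},{"x":0.1,"y":0,"z":-7,"rx":0,"ry":0,"rz":0,"fingers":-1},{"x":0.1,"y":0,"z":-7,"rx":0,"ry":0,"rz":0,"fingers":-1}]'|egrep "pos|wid"
python3 - <<'E'
from plan import *
plan((472,195.5,100,156),(472,195.5,12,156))
E
```

```text
position: [0.5309, 0.0588, 0.1432]
grip_width: 0.0853
now [530.9  58.8 143.2] yaw 135.0 j [ 0.14  0.54 -0.5   2.1   0.45  0.6   1.67] t 14.2 w 85.3
(472, 195.5, 100, 156) x -5.49 y 13.85 z 4.29 | rx -0.005 ry 0.005 rz -0.366 | rows 4
(472, 195.5, 12, 156) x 0.00 y 0.00 z 8.80 | rx 0.000 ry 0.000 rz 0.000 | rows 3
```

```bash
python3 -m handwheel '[{"x":-5.5,"y":13.8,"z":4.3,"rx":0,"ry":0,"rz":-0.366,"fingers":-1},{"x":-5.5,"y":13.8,"z":4.3,"rx":0,"ry":0,"rz":-0.366,"fingers":-1},{"x":-5.5,"y":13.8,"z":4.3,"rx":0,"ry":0,"rz":-0.366,"fingers":-1},{"x":-5.5,"y":13.8,"z":4.3,"rx":0,"ry":0,"rz":-0.366,"fingers":-1},{"x":-5.5,"y":13.8,"z":4.3,"rx":0,"ry":0,"rz":-0.366,"fingers":-1},{"x":-5.5,"y":13.8,"z":4.3,"rx":0,"ry":0,"rz":-0.366,"fingers":-1},{"x":-5.5,"y":13.8,"z":4.3,"rx":0,"ry":0,"rz":-0.366,"fingers":-1}]'|egrep "pos|wid"
python3 - <<'E'
from plan import *
plan((472,195.5,12,156))
for n in("top","side"):
  p,d,W=cloud(n); save(p,n+"3")
  if n=="side": print(fit(n,p,.47,.194,0,"s",np.radians(66))); show(dishes(p,W))
E
```

```text
position: [0.4701, 0.1938, 0.0955]
grip_width: 0.0852
now [470.1 193.8  95.5] yaw 156.0 j [-0.15  0.6  -0.51  2.18  0.61  0.5   1.59] t 14.8 w 85.2
(472, 195.5, 12, 156) x -0.24 y -0.09 z 8.35 | rx -0.001 ry -0.001 rz -0.000 | rows 3
(array([0.47048476, 0.19522548]), np.float64(0.82), 387, 471)
px [611. 217.] n5752 ztop 387 xy 1221 -16 wh 94 49 ang 85
px [356. 286.] n1861 ztop 90 xy 529 59 wh 70 64 ang 51
px [306. 281.] n367 ztop 31 xy 471 194 wh 62 55 ang 66
px [313. 318.] n468 ztop 49 xy 436 44 wh 57 62 ang 6
```

```bash
python3 -m handwheel '[{"x":-0.2,"y":-0.1,"z":4,"rx":0,"ry":0,"rz":0,"fingers":-1},{"x":-0.2,"y":-0.1,"z":8.3,"rx":0,"ry":0,"rz":0,"fingers":-1},{"x":-0.2,"y":-0.1,"z":8.3,"rx":0,"ry":0,"rz":0,"fingers":-1},{"x":-0.2,"y":-0.1,"z":8.3,"rx":0,"ry":0,"rz":0,"fingers":1},{"x":-0.2,"y":-0.1,"z":8.3,"rx":0,"ry":0,"rz":0,"fingers":1},{"x":-0.2,"y":-0.1,"z":8.3,"rx":0,"ry":0,"rz":0,"fingers":1},{"x":-0.2,"y":-0.1,"z":8.3,"rx":0,"ry":0,"rz":0,"fingers":1},{"x":-0.2,"y":-0.1,"z":8.3,"rx":0,"ry":0,"rz":0,"fingers":1}]'
python3 -m handwheel '[{"x":0,"y":0,"z":0,"rx":0,"ry":0,"rz":0,"fingers":-1},{"x":0,"y":0,"z":0,"rx":0,"ry":0,"rz":0,"fingers":-1},{"x":0,"y":0,"z":0,"rx":0,"ry":0,"rz":0,"fingers":-1},{"x":0,"y":0,"z":-4,"rx":0,"ry":0,"rz":0,"fingers":-1},{"x":0,"y":0,"z":-4.5,"rx":0,"ry":0,"rz":0,"fingers":-1},{"x":0,"y":0,"z":-4.5,"rx":0,"ry":0,"rz":0.36,"fingers":-1},{"x":0,"y":0,"z":-4.5,"rx":0,"ry":0,"rz":0.36,"fingers":-1},{"x":0,"y":0,"z":-4.5,"rx":0,"ry":0,"rz":0.36,"fingers":-1}]' | grep pos
python3 -m handwheel '[{"x":0,"y":0,"z":0,"rx":0,"ry":0,"rz":0.87,"fingers":-1},{"x":0,"y":0,"z":0,"rx":0,"ry":0,"rz":0.87,"fingers":-1},{"x":0,"y":0,"z":0,"rx":0,"ry":0,"rz":0.87,"fingers":-1},{"x":0,"y":0,"z":0,"rx":0,"ry":0,"rz":0.87,"fingers":-1},{"x":0,"y":0,"z":0,"rx":0,"ry":0,"rz":0.87,"fingers":-1},{"x":0,"y":0,"z":0,"rx":0,"ry":0,"rz":0.87,"fingers":-1},{"x":0,"y":0,"z":0,"rx":0,"ry":0,"rz":0.87,"fingers":-1},{"x":0,"y":0,"z":0,"rx":0,"ry":0,"rz":0.87,"fingers":-1}]' | grep pos
python3 -m handwheel '[{"x":0,"y":0,"z":0,"rx":0,"ry":0,"rz":0.34,"fingers":-1},{"x":0,"y":0,"z":0,"rx":0,"ry":0,"rz":0.34,"fingers":-1},{"x":0,"y":0,"z":0,"rx":0,"ry":0,"rz":0.34,"fingers":-1},{"x":0,"y":0,"z":0,"rx":0,"ry":0,"rz":0.34,"fingers":-1},{"x":0,"y":0,"z":0,"rx":0,"ry":0,"rz":0.34,"fingers":-1}]' | grep pos
python3 - <<'E'
from plan import *
plan((472,195.5,6,66))
E
```

```text
time: 15.53
position: [0.4729, 0.196, 0.0147]
orientation: [-1.708, 2.632, -0.002]
wrist_force: [-1.8, -0.5, 12.6]
grip_width: 0.0567
grasp_force: 65.0
position: [0.4721, 0.1958, 0.0581]
position: [0.4718, 0.1962, 0.0578]
position: [0.4717, 0.196, 0.0576]
now [471.7 196.   57.6] yaw 66.4 j [-0.46  0.63 -0.06  2.22  0.13  0.3   0.52] t 17.3 w 85.3
(472, 195.5, 6, 66) x -0.04 y -0.03 z 5.16 | rx -0.000 ry 0.001 rz 0.007 | rows 2
```

```bash
python3 -m handwheel '[{"x":0,"y":0,"z":2.5,"rx":0,"ry":0,"rz":0,"fingers":-1},{"x":0,"y":0,"z":5,"rx":0,"ry":0,"rz":0,"fingers":-1},{"x":0,"y":0,"z":5,"rx":0,"ry":0,"rz":0,"fingers":-1},{"x":0,"y":0,"z":5,"rx":0,"ry":0,"rz":0,"fingers":1},{"x":0,"y":0,"z":5,"rx":0,"ry":0,"rz":0,"fingers":1},{"x":0,"y":0,"z":5,"rx":0,"ry":0,"rz":0,"fingers":1},{"x":0,"y":0,"z":5,"rx":0,"ry":0,"rz":0,"fingers":1},{"x":0,"y":0,"z":5,"rx":0,"ry":0,"rz":0,"fingers":1}]'
python3 -m handwheel '[{"x":0,"y":0,"z":-4,"rx":0,"ry":0,"rz":0,"fingers":1},{"x":0,"y":0,"z":-8,"rx":0,"ry":0,"rz":0,"fingers":1},{"x":0,"y":0,"z":-12,"rx":0,"ry":0,"rz":0,"fingers":1},{"x":0,"y":0,"z":-12,"rx":0,"ry":0,"rz":0,"fingers":1},{"x":0,"y":0,"z":-12,"rx":0,"ry":0,"rz":0,"fingers":1}]'|egrep "pos|width"
python3 - <<'E'
from plan import *
plan((439.5,46.8,130,97))
E
```

```text
time: 17.95
position: [0.4723, 0.196, 0.0088]
orientation: [0.65, 3.071, 0.001]
wrist_force: [0.4, 0.5, 7.8]
grip_width: 0.0567
grasp_force: 64.6
position: [0.473, 0.1963, 0.1305]
grip_width: 0.0565
now [473.  196.3 130.5] yaw 66.1 j [-0.43  0.5  -0.1   2.17  0.11  0.47  0.54] t 18.4 w 56.5
(439.5, 46.8, 130, 97) x -3.00 y -15.03 z -0.01 | rx 0.003 ry 0.006 rz -0.540 | rows 5
```

```bash
python3 -m handwheel '[{"x":-3,"y":-15,"z":0,"rx":0,"ry":0,"rz":-0.54,"fingers":1},{"x":-3,"y":-15,"z":0,"rx":0,"ry":0,"rz":-0.54,"fingers":1},{"x":-3,"y":-15,"z":0,"rx":0,"ry":0,"rz":-0.54,"fingers":1},{"x":-3,"y":-15,"z":0,"rx":0,"ry":0,"rz":-0.54,"fingers":1},{"x":-3,"y":-15,"z":0,"rx":0,"ry":0,"rz":-0.54,"fingers":1},{"x":-3,"y":-15,"z":0,"rx":0,"ry":0,"rz":-0.54,"fingers":1},{"x":-3,"y":-15,"z":0,"rx":0,"ry":0,"rz":-0.54,"fingers":1},{"x":-3,"y":-15,"z":0,"rx":0,"ry":0,"rz":-0.54,"fingers":1}]'|egrep "pos|wid"
python3 - <<'E'
from plan import *
plan((439.5,46.8,65,97),(439.5,46.8,48,97))
E
```

```text
position: [0.4384, 0.0476, 0.1273]
grip_width: 0.0566
now [438.4  47.6 127.3] yaw 97.0 j [-0.04  0.46 -0.27  2.32  0.31  0.4   1.13] t 19.0 w 56.6
(439.5, 46.8, 65, 97) x -0.09 y -0.10 z 6.23 | rx 0.000 ry 0.001 rz -0.000 | rows 2
(439.5, 46.8, 48, 97) x 0.00 y 0.00 z 1.70 | rx 0.000 ry 0.000 rz 0.000 | rows 1
```

```bash
python3 -m handwheel '[{"x":-0.1,"y":-0.2,"z":3,"rx":0,"ry":0,"rz":0,"fingers":1},{"x":-0.1,"y":-0.2,"z":6,"rx":0,"ry":0,"rz":0,"fingers":1},{"x":-0.1,"y":-0.2,"z":6.2,"rx":0,"ry":0,"rz":0,"fingers":1},{"x":-0.1,"y":-0.2,"z":6.8,"rx":0,"ry":0,"rz":0,"fingers":1},{"x":-0.1,"y":-0.2,"z":7.3,"rx":0,"ry":0,"rz":0,"fingers":1},{"x":-0.1,"y":-0.2,"z":7.7,"rx":0,"ry":0,"rz":0,"fingers":1},{"x":-0.1,"y":-0.2,"z":7.9,"rx":0,"ry":0,"rz":0,"fingers":1},{"x":-0.1,"y":-0.2,"z":7.9,"rx":0,"ry":0,"rz":0,"fingers":1}]'
python3 - <<'E'
from plan import *
plan((439.5,46.8,48,97))
p,d,W=cloud("side"); save(p,"side4"); show(dishes(p,W))
E
```

```text
time: 19.7
position: [0.4399, 0.0449, 0.049]
orientation: [-0.192, 3.134, -0.001]
wrist_force: [-0.1, -0.4, -0.8]
grip_width: 0.0564
grasp_force: 64.5
now [439.9  44.9  49. ] yaw 97.0 j [-0.15  0.61 -0.12  2.37  0.42  0.17  1.04] t 19.7 w 56.4
(439.5, 46.8, 48, 97) x 0.01 y 0.19 z 0.10 | rx -0.000 ry 0.002 rz 0.000 | rows 1
px [611. 217.] n5752 ztop 387 xy 1220 -16 wh 94 49 ang 83
px [356. 286.] n1845 ztop 90 xy 518 42 wh 107 65 ang 58
px [311. 316.] n441 ztop 72 xy 434 28 wh 49 89 ang 24
```

```bash
python3 -m handwheel '[{"x":0,"y":0.05,"z":0.05,"rx":0,"ry":0,"rz":0,"fingers":-1},{"x":0,"y":0.05,"z":0.05,"rx":0,"ry":0,"rz":0,"fingers":-1},{"x":0,"y":0.05,"z":0.05,"rx":0,"ry":0,"rz":0,"fingers":-1},{"x":0,"y":0.05,"z":0.05,"rx":0,"ry":0,"rz":0,"fingers":-1},{"x":0,"y":0,"z":-4,"rx":0,"ry":0,"rz":0,"fingers":-1},{"x":0,"y":0,"z":-8,"rx":0,"ry":0,"rz":0,"fingers":-1},{"x":0,"y":0,"z":-8,"rx":0,"ry":0,"rz":0,"fingers":-1}]'|egrep "pos|wid"
python3 - <<'E'
from plan import *
plan((559,185,90,97),(559,185,12,97))
p=cv2.imread("pics/top0.png",0); m=cams.camera_model("top")
print(p[250:305,270]); print(p[278,226:244],p[278,300:320])
for h in (.015,):
  q=proj(m,[[.384+a,.319+b,h] for a,b in((.049,0),(-.049,0),(0,.105),(0,-.105))]); print(q.round(1))
E
```

```text
position: [0.4411, 0.045, 0.1332]
grip_width: 0.085
now [441.1  45.  133.2] yaw 97.0 j [-0.01  0.45 -0.3   2.31  0.33  0.42  1.11] t 20.3 w 85.0
(559, 185, 90, 97) x -13.38 y 12.47 z 4.40 | rx -0.000 ry 0.006 rz -0.000 | rows 5
(559, 185, 12, 97) x 0.00 y 0.00 z 7.80 | rx 0.000 ry 0.000 rz 0.000 | rows 2
[128 128 125 126 126 128 128 131 125  99  57  36  44  43  50  44  46  44
  42  45  45  44  40  48  43  48  45  44  42  42  43  46  45  45  40  46
  44  36  40  48  45  46  43  36  56 104 128 130 127 127 125 126 126 125
 127]
[129 129 127 127 128 127 125 101  61  34  40  40  42  44  40  41  46  41] [ 41  42  43  41  41  40  39  39  38  61 106 129 132 130 128 129 132 132
 129 128]
[[272.5 259.7]
 [271.8 295.2]
 [234.  277.2]
 [310.4 277.5]]
```

```bash
python3 -m handwheel '[{"x":-13.4,"y":12.5,"z":2,"rx":0,"ry":0,"rz":0,"fingers":-1},{"x":-13.4,"y":12.5,"z":2,"rx":0,"ry":0,"rz":0,"fingers":-1},{"x":-13.4,"y":12.5,"z":2,"rx":0,"ry":0,"rz":0,"fingers":-1},{"x":-13.4,"y":12.5,"z":4,"rx":0,"ry":0,"rz":0,"fingers":-1},{"x":-13.4,"y":12.5,"z":4,"rx":0,"ry":0,"rz":0,"fingers":-1},{"x":-13.4,"y":12.5,"z":4,"rx":0,"ry":0,"rz":0,"fingers":-1},{"x":-13.4,"y":12.5,"z":4,"rx":0,"ry":0,"rz":0,"fingers":-1}]'|egrep "pos|wid"
python3 - <<'E'
from look import *
plan((559,185,12,97))
p,d,W=cloud("side"); save(p,"side5"); show(dishes(p,W)); print(fit("side",p,.559,.185,0,"r",0,0))
save(cv2.resize(p[200:350,240:420],None,fx=4,fy=4,interpolation=2),"n5")
E
```

```text
position: [0.557, 0.186, 0.0878]
grip_width: 0.0858
now [557.  186.   87.8] yaw 97.1 j [-0.24  0.64 -0.26  2.02  0.32  0.52  0.96] t 20.9 w 85.8
(559, 185, 12, 97) x -0.20 y -0.12 z 7.58 | rx -0.001 ry -0.001 rz 0.001 | rows 2
px [611. 217.] n5758 ztop 387 xy 1222 -15 wh 94 48 ang 82
px [356. 285.] n1875 ztop 90 xy 528 58 wh 69 65 ang 52
px [314. 315.] n656 ztop 71 xy 438 44 wh 57 63 ang 5
(array([0.55720284, 0.16059021]), np.float64(0.64), 679, 535)
```

View pics/n5.png

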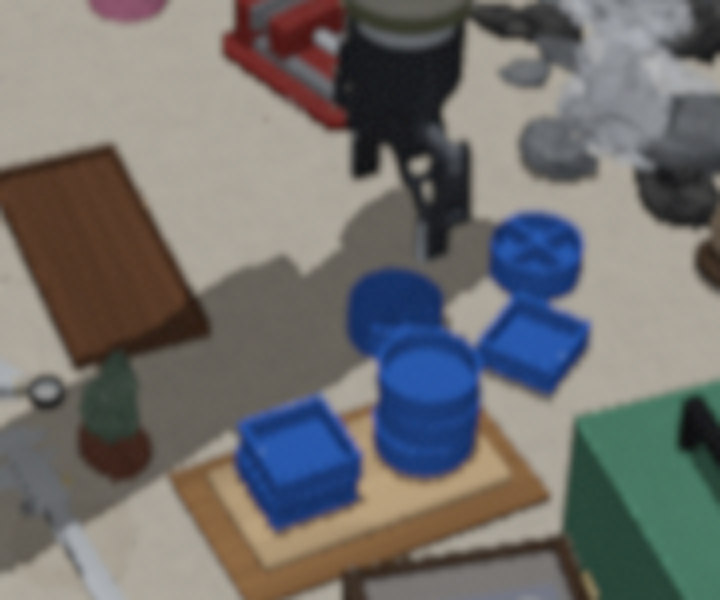

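The round stack (427,400) and square stack (300,465) are both nested well. d2 at (395,310) is next and goes to the tray.

```bash
python3 -m handwheel '[{"x":-0.2,"y":-0.1,"z":4,"rx":0,"ry":0,"rz":0,"fingers":-1},{"x":-0.2,"y":-0.1,"z":7.5,"rx":0,"ry":0,"rz":0,"fingers":-1},{"x":-0.2,"y":-0.1,"z":7.5,"rx":0,"ry":0,"rz":0,"fingers":-1},{"x":-0.2,"y":-0.1,"z":7.5,"rx":0,"ry":0,"rz":0,"fingers":1},{"x":-0.2,"y":-0.1,"z":7.5,"rx":0,"ry":0,"rz":0,"fingers":1},{"x":-0.2,"y":-0.1,"z":7.5,"rx":0,"ry":0,"rz":0,"fingers":1},{"x":-0.2,"y":-0.1,"z":7.5,"rx":0,"ry":0,"rz":0,"fingers":1},{"x":-0.2,"y":-0.1,"z":7.5,"rx":0,"ry":0,"rz":0,"fingers":1}]'
python3 -m handwheel '[{"x":0,"y":0,"z":-4,"rx":0,"ry":0,"rz":0,"fingers":1},{"x":0,"y":0,"z":-8,"rx":0,"ry":0,"rz":0,"fingers":1},{"x":0,"y":0,"z":-8,"rx":0,"ry":0,"rz":0,"fingers":1},{"x":0,"y":0,"z":-8,"rx":0,"ry":0,"rz":0,"fingers":1}]'|egrep "pos|width"
python3 - <<'E'
from plan import *
plan((385,376,90,97),(385,376,17,97))
E
```

```text
time: 21.63
position: [0.5605, 0.1844, 0.016]
orientation: [-0.191, 3.132, 0.0]
wrist_force: [-2.1, -1.6, 11.3]
grip_width: 0.0629
grasp_force: 66.6
position: [0.5611, 0.1847, 0.0972]
grip_width: 0.0628
now [561.1 184.7  97.2] yaw 97.0 j [-0.23  0.63 -0.27  2.01  0.32  0.53  0.96] t 22.0 w 62.8
(385, 376, 90, 97) x 15.17 y 21.12 z 0.64 | rx 0.001 ry 0.007 rz -0.001 | rows 7
(385, 376, 17, 97) x 0.00 y 0.00 z 7.30 | rx 0.000 ry 0.000 rz 0.000 | rows 2
```

```bash
python3 -m handwheel '[{"x":15.1,"y":21.1,"z":0.6,"rx":0,"ry":0,"rz":0,"fingers":1},{"x":15.1,"y":21.1,"z":0.6,"rx":0,"ry":0,"rz":0,"fingers":1},{"x":15.1,"y":21.1,"z":0.6,"rx":0,"ry":0,"rz":0,"fingers":1},{"x":15.1,"y":21.1,"z":0.6,"rx":0,"ry":0,"rz":0,"fingers":1},{"x":15.1,"y":21.1,"z":0.6,"rx":0,"ry":0,"rz":0,"fingers":1},{"x":15.1,"y":21.1,"z":0.6,"rx":0,"ry":0,"rz":0,"fingers":1},{"x":15.1,"y":21.1,"z":0.6,"rx":0,"ry":0,"rz":0,"fingers":1},{"x":15.1,"y":21.1,"z":0.6,"rx":0,"ry":0,"rz":0,"fingers":1}]'|egrep "pos|wid"
python3 - <<'E'
from plan import *
plan((385,376,23,97))
p,d,W=cloud("side"); save(p,"side6"); show(dishes(p,W))
E
```

```text
position: [0.3803, 0.3786, 0.0872]
grip_width: 0.0627
now [380.3 378.6  87.2] yaw 97.4 j [-0.75  0.6  -0.21  2.14  0.28  0.43  0.53] t 22.6 w 62.7
(385, 376, 23, 97) x -0.43 y -0.33 z 6.42 | rx 0.001 ry -0.000 rz 0.007 | rows 2
px [611. 217.] n5763 ztop 387 xy 1219 -18 wh 96 50 ang 78
px [252. 230.] n244 ztop 103 xy 379 378 wh 71 55 ang 76
px [360. 287.] n1508 ztop 88 xy 529 56 wh 70 61 ang 52
px [314. 315.] n642 ztop 70 xy 438 42 wh 58 61 ang 8
```

```bash
python3 -m handwheel '[{"x":-0.4,"y":-0.3,"z":3,"rx":0,"ry":0,"rz":0,"fingers":1},{"x":-0.4,"y":-0.3,"z":5.5,"rx":0,"ry":0,"rz":0,"fingers":1},{"x":-0.4,"y":-0.3,"z":6.3,"rx":0,"ry":0,"rz":0,"fingers":1},{"x":-0.4,"y":-0.3,"z":6.6,"rx":0,"ry":0,"rz":0,"fingers":1},{"x":-0.4,"y":-0.3,"z":6.6,"rx":0,"ry":0,"rz":0,"fingers":1}]'
python3 -m handwheel '[{"x":0,"y":0,"z":0,"rx":0,"ry":0,"rz":0,"fingers":-1},{"x":0,"y":0,"z":0,"rx":0,"ry":0,"rz":0,"fingers":-1},{"x":0,"y":0,"z":0,"rx":0,"ry":0,"rz":0,"fingers":-1},{"x":0,"y":0,"z":0,"rx":0,"ry":0,"rz":0,"fingers":-1},{"x":0,"y":0,"z":-4,"rx":0,"ry":0,"rz":0,"fingers":-1},{"x":0,"y":0,"z":-7,"rx":0,"ry":0,"rz":0,"fingers":-1},{"x":0,"y":0,"z":-7,"rx":0,"ry":0,"rz":0,"fingers":-1}]'|egrep "pos|wid"
python3 - <<'E'
from plan import *
for n in("side","top"):
    p,d,W=cloud(n); save(p,n+"7"); print(n); show(dishes(p,W))
    if n=="top":print(fit(n,p,.634,.125,0,"s",np.radians(35)),fit(n,p,.674,.208,0,"r",0,0))
plan((674,208,110,30),(674,208,12,30))
E
```

```text
time: 23.1
position: [0.3889, 0.3708, 0.0215]
orientation: [-0.189, 3.136, -0.005]
wrist_force: [0.6, -0.2, -1.1]
grip_width: 0.0629
grasp_force: 66.4
position: [0.3896, 0.3743, 0.0958]
grip_width: 0.0855
side
px [611. 217.] n5758 ztop 387 xy 1222 -14 wh 95 49 ang 81
px [259. 248.] n411 ztop 38 xy 387 367 wh 67 62 ang 75
px [360. 287.] n1513 ztop 89 xy 529 57 wh 68 61 ang 53
px [314. 315.] n644 ztop 70 xy 438 41 wh 57 62 ang 5
top
px [418.  11.] n730 ztop 163 xy 1125 -87 wh 22 69 ang 3
px [313. 176.] n392 ztop 35 xy 671 210 wh 61 59 ang 0
px [343. 189.] n383 ztop 32 xy 632 126 wh 54 56 ang 38
px [368. 222.] n504 ztop 94 xy 529 61 wh 59 62 ang 89
px [373. 255.] n476 ztop 72 xy 439 47 wh 55 57 ang 7
(array([0.63385518, 0.12512242]), np.float64(0.82), 398, 484) (array([0.67369321, 0.20882634]), np.float64(0.82), 402, 487)
now [388.8 373.3  92.7] yaw 97.0 j [-0.72  0.59 -0.21  2.13  0.28  0.44  0.54] t 23.8 w 85.4
(674, 208, 110, 30) x -26.30 y -19.86 z -1.68 | rx 0.003 ry 0.002 rz 1.169 | rows 10
(674, 208, 12, 30) x 0.00 y 0.00 z 9.80 | rx 0.000 ry 0.000 rz 0.000 | rows 3
```

Run:
```python
from plan import *
plan((560,290,120,130),(674.5,208,100,154))
```

```text
now [388.8 373.3  92.7] yaw 97.0 j [-0.72  0.59 -0.21  2.13  0.28  0.44  0.54] t 23.8 w 85.4
(560, 290, 120, 130) x -15.99 y -10.34 z -2.69 | rx 0.000 ry 0.003 rz -0.576 | rows 5
(674.5, 208, 100, 154) x -3.50 y -13.64 z 2.00 | rx 0.000 ry 0.000 rz -0.419 | rows 4
```

```bash
python3 -m handwheel '[{"x":-16,"y":-10.3,"z":-2.7,"rx":0,"ry":0.003,"rz":-0.576,"fingers":-1},{"x":-16,"y":-10.3,"z":-2.7,"rx":0,"ry":0.003,"rz":-0.576,"fingers":-1},{"x":-16,"y":-10.3,"z":-2.7,"rx":0,"ry":0.003,"rz":-0.576,"fingers":-1},{"x":-16,"y":-10.3,"z":-2.7,"rx":0,"ry":0.003,"rz":-0.576,"fingers":-1},{"x":-16,"y":-10.3,"z":-2.7,"rx":0,"ry":0.003,"rz":-0.576,"fingers":-1},{"x":-16,"y":-10.3,"z":-2.7,"rx":0,"ry":0.003,"rz":-0.576,"fingers":-1},{"x":-16,"y":-10.3,"z":-2.7,"rx":0,"ry":0.003,"rz":-0.576,"fingers":-1}]'|egrep "pos|wid"
python3 -m handwheel '[{"x":-3.5,"y":-13.6,"z":2,"rx":0,"ry":0,"rz":-0.419,"fingers":-1},{"x":-3.5,"y":-13.6,"z":2,"rx":0,"ry":0,"rz":-0.419,"fingers":-1},{"x":-3.5,"y":-13.6,"z":2,"rx":0,"ry":0,"rz":-0.419,"fingers":-1},{"x":-3.5,"y":-13.6,"z":2,"rx":0,"ry":0,"rz":-0.419,"fingers":-1},{"x":-3.5,"y":-13.6,"z":2,"rx":0,"ry":0,"rz":-0.419,"fingers":-1},{"x":-3.5,"y":-13.6,"z":2,"rx":0,"ry":0,"rz":-0.419,"fingers":-1},{"x":-3.5,"y":-13.6,"z":2,"rx":0,"ry":0,"rz":-0.419,"fingers":-1}]'|egrep "pos|wid"
python3 - <<'E'
from plan import *
plan((674.5,208,12,154))
p,d,W=cloud("side"); show(dishes(p,W))
E
```

```text
position: [0.5603, 0.2883, 0.1171]
grip_width: 0.0854
position: [0.6714, 0.2109, 0.098]
grip_width: 0.0855
now [671.4 210.9  98. ] yaw 154.1 j [-0.04  0.78 -0.56  1.72  0.55  0.8   1.82] t 24.9 w 85.5
(674.5, 208, 12, 154) x 0.10 y -0.43 z 8.60 | rx 0.003 ry -0.002 rz 0.002 | rows 3
px [611. 217.] n5752 ztop 387 xy 1220 -17 wh 93 51 ang 83
px [259. 248.] n391 ztop 37 xy 387 367 wh 66 62 ang 75
px [360. 287.] n1560 ztop 89 xy 529 56 wh 66 61 ang 57
px [314. 315.] n671 ztop 70 xy 439 42 wh 58 64 ang 7
```

```bash
python3 -m handwheel '[{"x":0.1,"y":-0.4,"z":4,"rx":0,"ry":0,"rz":0,"fingers":-1},{"x":0.1,"y":-0.4,"z":8,"rx":0,"ry":0,"rz":0,"fingers":-1},{"x":0.1,"y":-0.4,"z":8.5,"rx":0,"ry":0,"rz":0,"fingers":-1},{"x":0.1,"y":-0.4,"z":8.5,"rx":0,"ry":0,"rz":0,"fingers":1},{"x":0.1,"y":-0.4,"z":8.5,"rx":0,"ry":0,"rz":0,"fingers":1},{"x":0.1,"y":-0.4,"z":8.5,"rx":0,"ry":0,"rz":0,"fingers":1},{"x":0.1,"y":-0.4,"z":8.5,"rx":0,"ry":0,"rz":0,"fingers":1},{"x":0.1,"y":-0.4,"z":8.5,"rx":0,"ry":0,"rz":0,"fingers":1}]'
python3 -m handwheel '[{"x":0,"y":0,"z":-4,"rx":0,"ry":0,"rz":0,"fingers":1},{"x":0,"y":0,"z":-8,"rx":0,"ry":0,"rz":0,"fingers":1},{"x":0,"y":0,"z":-9,"rx":0,"ry":0,"rz":0,"fingers":1},{"x":0,"y":0,"z":-9,"rx":0,"ry":0,"rz":0,"fingers":1},{"x":0,"y":0,"z":-9,"rx":0,"ry":0,"rz":0,"fingers":1}]'|egrep "pos|width"
python3 - <<'E'
from plan import *
plan((500,250,110,130),(385,266,90,100))
E
```

```text
time: 25.67
position: [0.6775, 0.2063, 0.0156]
orientation: [-1.665, 2.664, -0.001]
wrist_force: [-0.1, 0.2, -0.4]
grip_width: 0.0634
grasp_force: 65.6
position: [0.6775, 0.2057, 0.1051]
grip_width: 0.0634
now [677.5 205.7 105.1] yaw 154.0 j [-0.03  0.78 -0.57  1.71  0.55  0.82  1.83] t 26.1 w 63.4
(500, 250, 110, 130) x 3.81 y 17.89 z -0.51 | rx -0.001 ry -0.000 rz 0.419 | rows 5
(385, 266, 90, 100) x 7.78 y 8.62 z 2.00 | rx 0.000 ry 0.000 rz 0.524 | rows 5
```

```bash
python3 -m handwheel '[{"x":3.8,"y":17.9,"z":-0.5,"rx":0,"ry":0,"rz":0.419,"fingers":1},{"x":3.8,"y":17.9,"z":-0.5,"rx":0,"ry":0,"rz":0.419,"fingers":1},{"x":3.8,"y":17.9,"z":-0.5,"rx":0,"ry":0,"rz":0.419,"fingers":1},{"x":3.8,"y":17.9,"z":-0.5,"rx":0,"ry":0,"rz":0.419,"fingers":1},{"x":3.8,"y":17.9,"z":-0.5,"rx":0,"ry":0,"rz":0.419,"fingers":1},{"x":3.8,"y":17.9,"z":-0.5,"rx":0,"ry":0,"rz":0.419,"fingers":1},{"x":3.8,"y":17.9,"z":-0.5,"rx":0,"ry":0,"rz":0.419,"fingers":1}]'|egrep "pos|wid"
python3 -m handwheel '[{"x":7.8,"y":8.6,"z":2,"rx":0,"ry":0,"rz":0.524,"fingers":1},{"x":7.8,"y":8.6,"z":2,"rx":0,"ry":0,"rz":0.524,"fingers":1},{"x":7.8,"y":8.6,"z":2,"rx":0,"ry":0,"rz":0.524,"fingers":1},{"x":7.8,"y":8.6,"z":2,"rx":0,"ry":0,"rz":0.524,"fingers":1},{"x":7.8,"y":8.6,"z":2,"rx":0,"ry":0,"rz":0.524,"fingers":1},{"x":7.8,"y":8.6,"z":2,"rx":0,"ry":0,"rz":0.524,"fingers":1},{"x":7.8,"y":8.6,"z":2,"rx":0,"ry":0,"rz":0.524,"fingers":1},{"x":7.8,"y":8.6,"z":2,"rx":0,"ry":0,"rz":0.524,"fingers":1}]'|egrep "pos|wid"
python3 - <<'E'
from plan import *
plan((385,266,21,100))
E
```

```text
position: [0.4984, 0.2503, 0.1084]
grip_width: 0.0634
position: [0.3858, 0.2656, 0.0888]
grip_width: 0.0631
now [385.8 265.6  88.8] yaw 100.0 j [-0.57  0.55 -0.22  2.29  0.35  0.34  0.65] t 27.3 w 63.1
(385, 266, 21, 100) x 0.07 y 0.06 z 6.78 | rx -0.001 ry -0.001 rz 0.000 | rows 2
```

```bash
python3 -m handwheel '[{"x":0.1,"y":0,"z":3,"rx":0,"ry":0,"rz":0,"fingers":1},{"x":0.1,"y":0,"z":5.5,"rx":0,"ry":0,"rz":0,"fingers":1},{"x":0.1,"y":0,"z":6.4,"rx":0,"ry":0,"rz":0,"fingers":1},{"x":0.1,"y":0,"z":6.8,"rx":0,"ry":0,"rz":0,"fingers":1},{"x":0.1,"y":0,"z":6.8,"rx":0,"ry":0,"rz":0,"fingers":1}]'
python3 -m handwheel '[{"x":0,"y":0,"z":0,"rx":0,"ry":0,"rz":0,"fingers":-1},{"x":0,"y":0,"z":0,"rx":0,"ry":0,"rz":0,"fingers":-1},{"x":0,"y":0,"z":0,"rx":0,"ry":0,"rz":0,"fingers":-1},{"x":0,"y":0,"z":0,"rx":0,"ry":0,"rz":0,"fingers":-1},{"x":0,"y":0,"z":-4,"rx":0,"ry":0,"rz":0,"fingers":-1},{"x":0,"y":0,"z":-8,"rx":0,"ry":0,"rz":0,"fingers":-1},{"x":0,"y":0,"z":-8,"rx":0,"ry":0,"rz":0,"fingers":-1}]'|egrep "pos|wid"
python3 - <<'E'
from plan import *
for n in("side","top"):
    p,d,W=cloud(n); save(p,n+"8"); print(n); show(dishes(p,W))
    if n=="top":
        for a in range(24,52,3): print(a,*fit(n,p,.634,.125,0,"s",np.radians(a))[:2])
plan((480,170,150,110))
E
```

```text
time: 27.75
position: [0.3833, 0.265, 0.0208]
orientation: [0.274, -3.127, 0.004]
wrist_force: [0.5, -0.0, -0.0]
grip_width: 0.0632
grasp_force: 66.5
position: [0.3848, 0.2667, 0.1059]
grip_width: 0.0856
side
px [611. 217.] n5760 ztop 386 xy 1220 -18 wh 101 50 ang 82
px [259. 248.] n393 ztop 37 xy 373 315 wh 176 60 ang 76
px [268. 272.] n468 ztop 38 xy 382 262 wh 70 62 ang 75
px [373. 286.] n386 ztop 31 xy 632 120 wh 61 58 ang 37
px [345. 300.] n740 ztop 91 xy 523 58 wh 68 57 ang 68
px [314. 315.] n644 ztop 71 xy 439 43 wh 58 61 ang 6
top
px [418.  11.] n731 ztop 164 xy 1124 -91 wh 22 72 ang 1
px [343. 189.] n385 ztop 33 xy 632 125 wh 54 58 ang 38
px [251. 277.] n380 ztop 41 xy 377 372 wh 77 48 ang 41
px [293. 285.] n116 ztop 40 xy 362 263 wh 18 52 ang 8
24 [0.63401463 0.12527574] 0.79
27 [0.6340243  0.12514088] 0.81
30 [0.63385795 0.12508208] 0.82
33 [0.63423928 0.12514203] 0.83
36 [0.63404246 0.12487228] 0.83
39 [0.63403617 0.1251258 ] 0.84
42 [0.6340454  0.12507944] 0.84
45 [0.63392848 0.1250838 ] 0.85
48 [0.63387714 0.12491465] 0.83
51 [0.63413118 0.12502397] 0.81
now [384.3 266.  102.6] yaw 99.9 j [-0.54  0.52 -0.26  2.28  0.36  0.37  0.64] t 28.4 w 85.6
(480, 170, 150, 110) x -7.78 y -11.10 z -4.74 | rx 0.001 ry 0.001 rz -0.176 | rows 4
```

```bash
python3 -m handwheel '[{"x":-7.8,"y":-5,"z":-4.7,"rx":0,"ry":0,"rz":0.5,"fingers":-1},{"x":-15,"y":-10,"z":-4.7,"rx":0,"ry":0,"rz":0.8,"fingers":-1},{"x":-15,"y":-10,"z":-4.7,"rx":0,"ry":0,"rz":0.8,"fingers":-1},{"x":-20,"y":-14,"z":-4.7,"rx":0,"ry":0,"rz":1.08,"fingers":-1},{"x":-20,"y":-14,"z":-4.7,"rx":0,"ry":0,"rz":1.08,"fingers":-1},{"x":-20,"y":-14,"z":-4.7,"rx":0,"ry":0,"rz":1.08,"fingers":-1},{"x":-20,"y":-14,"z":-4.7,"rx":0,"ry":0,"rz":1.08,"fingers":-1},{"x":-20,"y":-14,"z":-4.7,"rx":0,"ry":0,"rz":1.08,"fingers":-1}]'|egrep "pos|wid"
python3 -m handwheel '[{"x":0,"y":0,"z":0,"rx":0,"ry":0,"rz":0.1,"fingers":-1},{"x":0,"y":0,"z":0,"rx":0,"ry":0,"rz":0.1,"fingers":-1}]'|egrep "pos|wid"
python3 - <<'E'
from plan import *
plan((635,124.5,60,38),(635,124.5,12,38))
p,d,W=cloud("side"); show(dishes(p,W))
E
```

```text
position: [0.6067, 0.1598, 0.1463]
grip_width: 0.0854
position: [0.6041, 0.1623, 0.1463]
grip_width: 0.0852
now [604.1 162.3 146.3] yaw 36.7 j [-0.33  0.58 -0.03  1.91  0.03  0.66  0.26] t 29.3 w 85.2
(635, 124.5, 60, 38) x -4.87 y 0.26 z 8.63 | rx -0.005 ry 0.000 rz -0.023 | rows 3
(635, 124.5, 12, 38) x 0.00 y 0.00 z 4.80 | rx 0.000 ry 0.000 rz 0.000 | rows 2
px [611. 217.] n5758 ztop 387 xy 1220 -15 wh 97 51 ang 80
px [259. 248.] n391 ztop 36 xy 386 367 wh 63 62 ang 89
px [268. 272.] n451 ztop 37 xy 383 263 wh 67 61 ang 68
px [373. 285.] n393 ztop 31 xy 631 120 wh 62 56 ang 39
px [345. 300.] n750 ztop 91 xy 523 60 wh 67 57 ang 69
px [314. 315.] n642 ztop 70 xy 438 42 wh 57 59 ang 8
```

```bash
python3 -m handwheel '[{"x":-4.8,"y":0.3,"z":4,"rx":0,"ry":0,"rz":-0.02,"fingers":-1},{"x":-4.8,"y":0.3,"z":8.6,"rx":0,"ry":0,"rz":-0.02,"fingers":-1},{"x":-4.8,"y":0.3,"z":8.6,"rx":0,"ry":0,"rz":-0.02,"fingers":-1},{"x":-4.8,"y":0.3,"z":8.6,"rx":0,"ry":0,"rz":-0.02,"fingers":-1},{"x":-4.8,"y":0.3,"z":8.6,"rx":0,"ry":0,"rz":-0.02,"fingers":-1}]'|egrep "pos|wid"
python3 - <<'E'
from plan import *
plan((635,124.5,12,38))
E
```

```text
position: [0.6347, 0.1257, 0.0605]
grip_width: 0.0856
now [634.7 125.7  60.5] yaw 38.2 j [-0.26  0.72 -0.04  1.9   0.05  0.53  0.34] t 29.7 w 85.6
(635, 124.5, 12, 38) x -0.12 y -0.03 z 4.85 | rx -0.005 ry -0.001 rz 0.004 | rows 2
```

```bash
python3 -m handwheel '[{"x":-0.1,"y":0,"z":2.5,"rx":0,"ry":0,"rz":0,"fingers":-1},{"x":-0.1,"y":0,"z":4.8,"rx":0,"ry":0,"rz":0,"fingers":-1},{"x":-0.1,"y":0,"z":4.8,"rx":0,"ry":0,"rz":0,"fingers":-1},{"x":-0.1,"y":0,"z":4.8,"rx":0,"ry":0,"rz":0,"fingers":1},{"x":-0.1,"y":0,"z":4.8,"rx":0,"ry":0,"rz":0,"fingers":1},{"x":-0.1,"y":0,"z":4.8,"rx":0,"ry":0,"rz":0,"fingers":1},{"x":-0.1,"y":0,"z":4.8,"rx":0,"ry":0,"rz":0,"fingers":1},{"x":-0.1,"y":0,"z":4.8,"rx":0,"ry":0,"rz":0,"fingers":1}]'
python3 -m handwheel '[{"x":0,"y":0,"z":0,"rx":0,"ry":0,"rz":0,"fingers":-1},{"x":0,"y":0,"z":0,"rx":0,"ry":0,"rz":0,"fingers":-1},{"x":0,"y":0,"z":0,"rx":0,"ry":0,"rz":0,"fingers":-1},{"x":0,"y":0,"z":-4,"rx":0,"ry":0,"rz":0,"fingers":-1},{"x":0,"y":0,"z":-4.5,"rx":0,"ry":0,"rz":0,"fingers":-1},{"x":0,"y":0,"z":-4.5,"rx":0,"ry":0,"rz":-0.36,"fingers":-1},{"x":0,"y":0,"z":-4.5,"rx":0,"ry":0,"rz":-0.36,"fingers":-1},{"x":0,"y":0,"z":-4.5,"rx":0,"ry":0,"rz":-0.36,"fingers":-1}]' | grep pos
python3 -m handwheel '[{"x":0,"y":0,"z":0,"rx":0,"ry":0,"rz":-0.87,"fingers":-1},{"x":0,"y":0,"z":0,"rx":0,"ry":0,"rz":-0.87,"fingers":-1},{"x":0,"y":0,"z":0,"rx":0,"ry":0,"rz":-0.87,"fingers":-1},{"x":0,"y":0,"z":0,"rx":0,"ry":0,"rz":-0.87,"fingers":-1},{"x":0,"y":0,"z":0,"rx":0,"ry":0,"rz":-0.87,"fingers":-1},{"x":0,"y":0,"z":0,"rx":0,"ry":0,"rz":-0.87,"fingers":-1},{"x":0,"y":0,"z":0,"rx":0,"ry":0,"rz":-0.87,"fingers":-1},{"x":0,"y":0,"z":0,"rx":0,"ry":0,"rz":-0.87,"fingers":-1}]' | grep pos
python3 -m handwheel '[{"x":0,"y":0,"z":0,"rx":0,"ry":0,"rz":-0.34,"fingers":-1},{"x":0,"y":0,"z":0,"rx":0,"ry":0,"rz":-0.34,"fingers":-1},{"x":0,"y":0,"z":0,"rx":0,"ry":0,"rz":-0.34,"fingers":-1},{"x":0,"y":0,"z":0,"rx":0,"ry":0,"rz":-0.34,"fingers":-1},{"x":0,"y":0,"z":0,"rx":0,"ry":0,"rz":-0.34,"fingers":-1}]' | grep pos
python3 - <<'E'
from plan import *
plan((635,124.5,8,128))
E
```

```text
time: 30.4
position: [0.6373, 0.1257, 0.0162]
orientation: [1.373, 2.824, -0.0]
wrist_force: [-1.7, 0.3, 5.5]
grip_width: 0.056
grasp_force: 63.8
position: [0.6368, 0.1252, 0.0597]
position: [0.6366, 0.1246, 0.0591]
position: [0.6364, 0.1249, 0.0589]
now [636.4 124.9  58.9] yaw 127.7 j [ 0.01  0.76 -0.46  1.88  0.55  0.63  1.44] t 32.1 w 85.6
(635, 124.5, 8, 128) x 0.12 y 0.05 z 5.09 | rx 0.000 ry -0.002 rz -0.005 | rows 2
```

```bash
python3 -m handwheel '[{"x":-0.1,"y":0,"z":2.5,"rx":0,"ry":0,"rz":0,"fingers":-1},{"x":-0.1,"y":0,"z":5.1,"rx":0,"ry":0,"rz":0,"fingers":-1},{"x":-0.1,"y":0,"z":5.1,"rx":0,"ry":0,"rz":0,"fingers":-1},{"x":-0.1,"y":0,"z":5.1,"rx":0,"ry":0,"rz":0,"fingers":1},{"x":-0.1,"y":0,"z":5.1,"rx":0,"ry":0,"rz":0,"fingers":1},{"x":-0.1,"y":0,"z":5.1,"rx":0,"ry":0,"rz":0,"fingers":1},{"x":-0.1,"y":0,"z":5.1,"rx":0,"ry":0,"rz":0,"fingers":1},{"x":-0.1,"y":0,"z":5.1,"rx":0,"ry":0,"rz":0,"fingers":1}]'
python3 -m handwheel '[{"x":0,"y":0,"z":-4,"rx":0,"ry":0,"rz":0,"fingers":1},{"x":0,"y":0,"z":-8,"rx":0,"ry":0,"rz":0,"fingers":1},{"x":0,"y":0,"z":-12,"rx":0,"ry":0,"rz":0,"fingers":1},{"x":0,"y":0,"z":-14,"rx":0,"ry":0,"rz":0,"fingers":1},{"x":0,"y":0,"z":-14,"rx":0,"ry":0,"rz":0,"fingers":1},{"x":0,"y":0,"z":-14,"rx":0,"ry":0,"rz":0,"fingers":1}]'|egrep "pos|width"
python3 - <<'E'
from plan import *
plan((440,46.5,148,97))
E
```

```text
time: 32.82
position: [0.6378, 0.126, 0.0094]
orientation: [-1.023, 2.97, -0.001]
wrist_force: [-2.0, 0.7, 7.0]
grip_width: 0.0563
grasp_force: 65.2
position: [0.6379, 0.1256, 0.1496]
grip_width: 0.0565
now [637.9 125.6 149.6] yaw 128.0 j [ 0.06  0.65 -0.54  1.83  0.46  0.79  1.52] t 33.3 w 56.5
(440, 46.5, 148, 97) x 20.47 y 5.95 z 0.14 | rx -0.002 ry 0.001 rz 0.541 | rows 6
```

```bash
python3 -m handwheel '[{"x":20.5,"y":5.9,"z":0,"rx":0,"ry":0,"rz":0.541,"fingers":1},{"x":20.5,"y":5.9,"z":0,"rx":0,"ry":0,"rz":0.541,"fingers":1},{"x":20.5,"y":5.9,"z":0,"rx":0,"ry":0,"rz":0.541,"fingers":1},{"x":20.5,"y":5.9,"z":0,"rx":0,"ry":0,"rz":0.541,"fingers":1},{"x":20.5,"y":5.9,"z":0,"rx":0,"ry":0,"rz":0.541,"fingers":1},{"x":20.5,"y":5.9,"z":0,"rx":0,"ry":0,"rz":0.541,"fingers":1},{"x":20.5,"y":5.9,"z":0,"rx":0,"ry":0,"rz":0.541,"fingers":1},{"x":20.5,"y":5.9,"z":0,"rx":0,"ry":0,"rz":0.541,"fingers":1}]'|egrep "pos|wid"
python3 - <<'E'
from plan import *
p,d,W=cloud("side"); show(dishes(p,W)); save(p,"side9")
plan((440,46,70,97))
E
```

```text
position: [0.4394, 0.0458, 0.1479]
grip_width: 0.0568
px [611. 217.] n5757 ztop 387 xy 1221 -17 wh 93 48 ang 80
px [259. 248.] n389 ztop 37 xy 387 369 wh 62 64 ang 9
px [268. 272.] n444 ztop 38 xy 382 263 wh 64 61 ang 88
px [309. 283.] n295 ztop 170 xy 421 44 wh 69 33 ang 77
px [345. 300.] n744 ztop 91 xy 523 59 wh 64 60 ang 62
px [314. 315.] n665 ztop 70 xy 438 42 wh 58 62 ang 7
now [440.3  46.3 147.9] yaw 97.1 j [ 0.07  0.43 -0.4   2.29  0.36  0.48  1.07] t 34.0 w 56.7
(440, 46, 70, 97) x 0.01 y -0.02 z 7.79 | rx -0.001 ry -0.002 rz 0.001 | rows 2
```

```bash
python3 -m handwheel '[{"x":0,"y":0,"z":3,"rx":0,"ry":0,"rz":0,"fingers":1},{"x":0,"y":0,"z":5.5,"rx":0,"ry":0,"rz":0,"fingers":1},{"x":0,"y":0,"z":6.2,"rx":0,"ry":0,"rz":0,"fingers":1},{"x":0,"y":0,"z":6.8,"rx":0,"ry":0,"rz":0,"fingers":1},{"x":0,"y":0,"z":7.3,"rx":0,"ry":0,"rz":0,"fingers":1},{"x":0,"y":0,"z":7.7,"rx":0,"ry":0,"rz":0,"fingers":1},{"x":0,"y":0,"z":7.8,"rx":0,"ry":0,"rz":0,"fingers":1},{"x":0,"y":0,"z":7.8,"rx":0,"ry":0,"rz":0,"fingers":1}]'
python3 - <<'E'
from plan import *
plan((440,46,70,97))
E
```

```text
time: 34.7
position: [0.4399, 0.0461, 0.0713]
orientation: [-0.194, 3.136, -0.002]
wrist_force: [-1.0, 0.6, 6.2]
grip_width: 0.0567
grasp_force: 65.5
now [439.9  46.1  71.3] yaw 97.1 j [-0.07  0.57 -0.23  2.36  0.51  0.26  0.93] t 34.7 w 56.7
(440, 46, 70, 97) x -0.00 y -0.01 z 0.13 | rx -0.001 ry 0.000 rz 0.001 | rows 1
```

```bash
python3 -m handwheel '[{"x":0,"y":0,"z":0,"rx":0,"ry":0,"rz":0,"fingers":-1},{"x":0,"y":0,"z":0,"rx":0,"ry":0,"rz":0,"fingers":-1},{"x":0,"y":0,"z":0,"rx":0,"ry":0,"rz":0,"fingers":-1},{"x":0,"y":0,"z":0,"rx":0,"ry":0,"rz":0,"fingers":-1},{"x":0,"y":0,"z":-4,"rx":0,"ry":0,"rz":0,"fingers":-1},{"x":0,"y":0,"z":-8,"rx":0,"ry":0,"rz":0,"fingers":-1},{"x":0,"y":0,"z":-12,"rx":0,"ry":0,"rz":0,"fingers":-1},{"x":0,"y":0,"z":-12,"rx":0,"ry":0,"rz":0,"fingers":-1}]'|egrep "pos|wid"
python3 -m handwheel '[{"x":0,"y":26,"z":-3,"rx":0,"ry":0,"rz":0,"fingers":-1},{"x":0,"y":26,"z":-3,"rx":0,"ry":0,"rz":0,"fingers":-1},{"x":0,"y":26,"z":-3,"rx":0,"ry":0,"rz":0,"fingers":-1},{"x":0,"y":26,"z":-3,"rx":0,"ry":0,"rz":0,"fingers":-1},{"x":0,"y":26,"z":-3,"rx":0,"ry":0,"rz":0,"fingers":-1},{"x":0,"y":26,"z":-3,"rx":0,"ry":0,"rz":0,"fingers":-1},{"x":0,"y":26,"z":-3,"rx":0,"ry":0,"rz":0,"fingers":-1},{"x":0,"y":26,"z":-3,"rx":0,"ry":0,"rz":0,"fingers":-1}]'|egrep "pos|wid"
python3 - <<'E'
from plan import *
for n in("top","side"):
    p,d,W=cloud(n); save(p,n+"10"); np.save(n+"10.npy",W); print(n); show(dishes(p,W))
    for z,t in((.08,.017),(.045,.05)): pass
save(cv2.resize(p[215:395,230:470],None,fx=3.3,fy=3.3,interpolation=2),"n10")
W=np.load("top10.npy"); B=W[150:215,395:490]; hh=B[(B[...,2]>.145)&(B[...,2]<.2)]; print("handle",len(hh),np.median(hh[:,2]),cv2.minAreaRect((hh[:,:2]*1000).astype(np.float32)),hh.mean(0))
s=B[(B[...,2]>.105)&(B[...,2]<.2)]; print("covertop",len(s),cv2.minAreaRect((s[:,:2]*1000).astype(np.float32)))
plan()
E
```

```text
position: [0.442, 0.0467, 0.1959]
grip_width: 0.0855
position: [0.4067, 0.3085, 0.2204]
grip_width: 0.085
top
px [418.  11.] n733 ztop 163 xy 1124 -89 wh 22 69 ang 2
px [367. 223.] n455 ztop 94 xy 522 63 wh 59 61 ang 90
px [253. 275.] n472 ztop 40 xy 388 371 wh 60 63 ang 1
px [291. 280.] n340 ztop 40 xy 373 268 wh 62 42 ang 72
side
px [611. 217.] n5760 ztop 387 xy 1220 -18 wh 99 50 ang 81
px [259. 248.] n404 ztop 38 xy 387 367 wh 66 62 ang 75
px [268. 272.] n457 ztop 38 xy 383 263 wh 66 61 ang 69
px [345. 300.] n740 ztop 91 xy 523 60 wh 69 57 ang 69
px [314. 312.] n832 ztop 92 xy 436 43 wh 57 60 ang 7
handle 264 0.1622084602412266 ((633.12109375, -131.32151794433594), (15.798686981201172, 109.46722412109375), 0.7010154128074646) [ 0.63250041 -0.13031327  0.1619706 ]
covertop 2937 ((633.838134765625, -131.58355712890625), (108.08268737792969, 194.0790557861328), 0.08850188553333282)
now [407.3 303.6 219.5] yaw 97.1 j [-0.37  0.4  -0.52  2.08  0.29  0.74  0.63] t 36.1 w 85.6
```

View pics/n10.png

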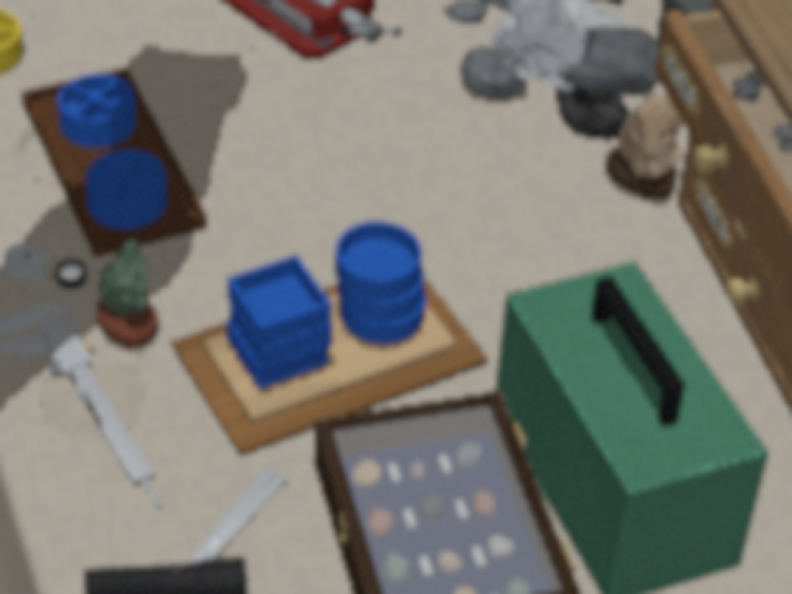

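View pics/top10.png

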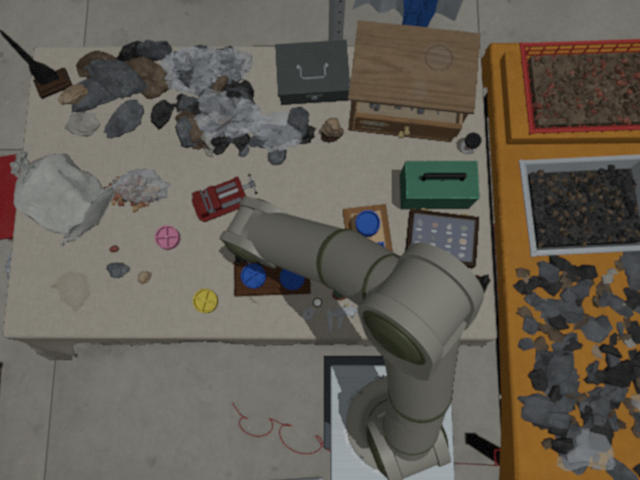

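The tray holds both divided dishes at (97,110) and (127,188). The stacks at (278,320) and (380,282) look nested, and the cover at (630,430) is unmoved. I'll check stack tilt from depth and plan the cover pick.

Run:
```python
from plan import *
p=cv2.imread("pics/side10.png")[:,:,::-1].copy(); W=np.load("side10.npy")
for nm,(u0,u1,v0,v1) in dict(round=(328,364,280,322),sq=(296,334,290,335)).items():
    Q=W[v0:v1,u0:u1].reshape(-1,3); Q=Q[(Q[:,2]>.083)&(Q[:,2]<.1)]
    A=np.c_[Q[:,:2]-Q[:,:2].mean(0),np.ones(len(Q))]; s=np.linalg.lstsq(A,Q[:,2],rcond=None)[0]; print(nm,len(Q),s.round(3),(Q.mean(0)*1000).round(1))
for z in(.018,.04,.062): print(fit("side",p,.526,.058,z,"r"), fit("side",p,.438,.046,z,"s",np.radians(7)))
plan((560,60,230,50),(634.3,-131.8,200,0),(634.3,-131.8,138,0),(634.3,-131.8,258,0),(560,-60,258,45),(484.7,52.3,258,97))
```

```text
round 229 [ 0.001 -0.002  0.089] [518.8  57.   89.4]
sq 276 [ 0.001 -0.001  0.089] [441.3  44.9  89.3]
(array([0.53391733, 0.07764872]), np.float64(0.71), 708, 538) (array([0.44605081, 0.0632638 ]), np.float64(0.68), 827, 592)
(array([0.52571753, 0.05968024]), np.float64(0.72), 714, 556) (array([0.43912469, 0.04528998]), np.float64(0.69), 833, 614)
(array([0.516929 , 0.0403531]), np.float64(0.72), 728, 579) (array([0.43165233, 0.02569399]), np.float64(0.69), 855, 644)
now [407.3 303.6 219.5] yaw 97.1 j [-0.37  0.4  -0.52  2.08  0.29  0.74  0.63] t 36.1 w 85.6
(560, 60, 230, 50) x -12.13 y -26.07 z -1.02 | rx -0.003 ry -0.002 rz 0.822 | rows 8
(634.3, -131.8, 200, 0) x -18.02 y -9.92 z 3.00 | rx 0.000 ry 0.000 rz 0.873 | rows 8
(634.3, -131.8, 138, 0) x 0.00 y 0.00 z 6.20 | rx 0.000 ry 0.000 rz 0.000 | rows 2
(634.3, -131.8, 258, 0) x 0.00 y 0.00 z -12.00 | rx 0.000 ry 0.000 rz 0.000 | rows 3
(560, -60, 258, 45) x 7.18 y -7.43 z 0.00 | rx 0.000 ry 0.000 rz -0.785 | rows 7
(484.7, 52.3, 258, 97) x 13.27 y 2.62 z 0.00 | rx 0.000 ry 0.000 rz -0.908 | rows 8
```

```bash
python3 -m handwheel '[{"x":-12.1,"y":-26,"z":-2,"rx":0,"ry":0,"rz":0.82,"fingers":-1},{"x":-12.1,"y":-26,"z":-2,"rx":0,"ry":0,"rz":0.82,"fingers":-1},{"x":-12.1,"y":-26,"z":-2,"rx":0,"ry":0,"rz":0.82,"fingers":-1},{"x":-12.1,"y":-26,"z":-2,"rx":0,"ry":0,"rz":0.82,"fingers":-1},{"x":-12.1,"y":-26,"z":-2,"rx":0,"ry":0,"rz":0.82,"fingers":-1},{"x":-12.1,"y":-26,"z":-2,"rx":0,"ry":0,"rz":0.82,"fingers":-1},{"x":-12.1,"y":-26,"z":-2,"rx":0,"ry":0,"rz":0.82,"fingers":-1},{"x":-12.1,"y":-26,"z":-2,"rx":0,"ry":0,"rz":0.82,"fingers":-1}]'|egrep "pos|wid"
python3 -m handwheel '[{"x":-18,"y":-9.9,"z":0,"rx":0,"ry":0,"rz":0.87,"fingers":-1},{"x":-18,"y":-9.9,"z":0,"rx":0,"ry":0,"rz":0.87,"fingers":-1},{"x":-18,"y":-9.9,"z":0,"rx":0,"ry":0,"rz":0.87,"fingers":-1},{"x":-18,"y":-9.9,"z":0,"rx":0,"ry":0,"rz":0.87,"fingers":-1},{"x":-18,"y":-9.9,"z":0,"rx":0,"ry":0,"rz":0.87,"fingers":-1},{"x":-18,"y":-9.9,"z":0,"rx":0,"ry":0,"rz":0.87,"fingers":-1},{"x":-18,"y":-9.9,"z":0,"rx":0,"ry":0,"rz":0.87,"fingers":-1},{"x":-18,"y":-9.9,"z":0,"rx":0,"ry":0,"rz":0.87,"fingers":-1}]'|egrep "pos|wid"
python3 -m handwheel '[{"x":0,"y":0,"z":0,"rx":0,"ry":0,"rz":0.03,"fingers":-1},{"x":0,"y":0,"z":0,"rx":0,"ry":0,"rz":0.03,"fingers":-1}]'|egrep "pos|wid"
python3 - <<'E'
from plan import *
plan((634.3,-131.8,190,0),(634.3,-131.8,138,0))
p,d,W=cloud("side"); save(p,"side11"); B=W[290:400,380:470]; s=B[(B[...,2]>.110)&(B[...,2]<.128)]; print("covertop",len(s),cv2.minAreaRect((s[:,:2]*1000).astype(np.float32)))
E
```

```text
position: [0.5626, 0.0506, 0.2399]
grip_width: 0.0853
position: [0.6328, -0.1331, 0.2395]
grip_width: 0.0851
position: [0.6335, -0.1308, 0.24]
grip_width: 0.0856
now [ 633.5 -130.8  240. ] yaw -1.4 j [ 0.11  0.5   0.01  1.78 -0.    0.87  0.1 ] t 37.6 w 85.6
(634.3, -131.8, 190, 0) x -0.09 y 0.09 z 5.00 | rx -0.002 ry 0.002 rz -0.025 | rows 2
(634.3, -131.8, 138, 0) x 0.00 y 0.00 z 5.20 | rx 0.000 ry 0.000 rz 0.000 | rows 2
covertop 2787 ((630.4506225585938, -134.09085083007812), (108.34814453125, 197.48858642578125), 0.30600881576538086)
```

```bash
python3 -m handwheel '[{"x":-0.05,"y":0.05,"z":3,"rx":-0.002,"ry":0.002,"rz":-0.025,"fingers":-1},{"x":-0.05,"y":0.05,"z":6,"rx":-0.002,"ry":0.002,"rz":-0.025,"fingers":-1},{"x":-0.05,"y":0.05,"z":8.5,"rx":-0.002,"ry":0.002,"rz":-0.025,"fingers":-1},{"x":-0.05,"y":0.05,"z":10.2,"rx":-0.002,"ry":0.002,"rz":-0.025,"fingers":-1},{"x":-0.05,"y":0.05,"z":10.2,"rx":-0.002,"ry":0.002,"rz":-0.025,"fingers":-1},{"x":-0.05,"y":0.05,"z":10.2,"rx":-0.002,"ry":0.002,"rz":-0.025,"fingers":1},{"x":-0.05,"y":0.05,"z":10.2,"rx":-0.002,"ry":0.002,"rz":-0.025,"fingers":1},{"x":-0.05,"y":0.05,"z":10.2,"rx":-0.002,"ry":0.002,"rz":-0.025,"fingers":1}]'|egrep "pos|wid"
python3 -m handwheel '[{"x":0,"y":0,"z":0,"rx":0,"ry":0,"rz":0,"fingers":1},{"x":0,"y":0,"z":0,"rx":0,"ry":0,"rz":0,"fingers":1},{"x":0,"y":0,"z":0,"rx":0,"ry":0,"rz":0,"fingers":1},{"x":0,"y":0,"z":0,"rx":0,"ry":0,"rz":0,"fingers":1}]'
python3 - <<'E'
from plan import *
plan((634.3,-131.8,258,0))
E
```

```text
position: [0.6354, -0.1313, 0.1397]
grip_width: 0.0512
time: 38.68
position: [0.6343, -0.1312, 0.1388]
orientation: [-2.222, -2.22, -0.001]
wrist_force: [-2.8, -0.2, 6.0]
grip_width: 0.0129
grasp_force: 59.8
now [ 634.3 -131.2  138.8] yaw -0.1 j [ 0.12  0.61 -0.    1.86  0.    0.67  0.11] t 38.7 w 12.9
(634.3, -131.8, 258, 0) x -0.06 y -0.00 z -11.92 | rx 0.000 ry -0.000 rz -0.001 | rows 3
```

```bash
python3 -m handwheel '[{"x":0,"y":0,"z":-1,"rx":0,"ry":0,"rz":0,"fingers":1},{"x":0,"y":0,"z":-3,"rx":0,"ry":0,"rz":0,"fingers":1},{"x":0,"y":0,"z":-6,"rx":0,"ry":0,"rz":0,"fingers":1},{"x":0,"y":0,"z":-9,"rx":0,"ry":0,"rz":0,"fingers":1},{"x":0,"y":0,"z":-12,"rx":0,"ry":0,"rz":0,"fingers":1},{"x":0,"y":0,"z":-13,"rx":0,"ry":0,"rz":0,"fingers":1},{"x":0,"y":0,"z":-13,"rx":0,"ry":0,"rz":0,"fingers":1}]'
python3 - <<'E'
from plan import *
plan((560,-60,266,45),(484.7,52.3,266,97))
p,d,W=cloud("side"); save(p,"side12"); B=W[200:400,360:480]; Q=B[(B[...,2]>.235)&(B[...,2]<.262)&(B[...,0]>.57)&(B[...,0]<.70)&(B[...,1]<0)]
A=np.c_[Q[:,:2]-Q[:,:2].mean(0),np.ones(len(Q))]; print(len(Q),np.linalg.lstsq(A,Q[:,2],rcond=None)[0],cv2.minAreaRect((Q[:,:2]*1000).astype(np.float32)))
E
```

```text
time: 39.27
position: [0.6358, -0.1315, 0.2713]
orientation: [2.22, 2.217, 0.006]
wrist_force: [0.5, -0.9, -3.4]
grip_width: 0.0127
grasp_force: 58.8
now [ 635.8 -131.5  271.3] yaw -0.1 j [ 0.11  0.46  0.01  1.75 -0.    0.93  0.12] t 39.3 w 12.7
(560, -60, 266, 45) x 7.14 y -7.59 z 0.49 | rx 0.005 ry 0.002 rz -0.787 | rows 7
(484.7, 52.3, 266, 97) x 13.27 y 2.62 z 0.00 | rx 0.000 ry 0.000 rz -0.908 | rows 8
2924 [0.0428297  0.02367415 0.25281351] ((633.7987670898438, -133.88720703125), (108.93951416015625, 198.46751403808594), 0.2872866094112396)
```

```bash
python3 -m handwheel '[{"x":1,"y":-1,"z":0,"rx":0,"ry":0,"rz":-0.08,"fingers":1},{"x":2,"y":-2,"z":0,"rx":0,"ry":0,"rz":-0.18,"fingers":1},{"x":3,"y":-3,"z":0,"rx":0,"ry":0,"rz":-0.28,"fingers":1},{"x":4,"y":-4,"z":0,"rx":0,"ry":0,"rz":-0.38,"fingers":1},{"x":5,"y":-5,"z":0,"rx":0,"ry":0,"rz":-0.48,"fingers":1},{"x":6,"y":-6,"z":0,"rx":0,"ry":0,"rz":-0.58,"fingers":1},{"x":6.7,"y":-7,"z":0,"rx":0,"ry":0,"rz":-0.66,"fingers":1},{"x":7.1,"y":-7.6,"z":0,"rx":0,"ry":0,"rz":-0.72,"fingers":1}]'|egrep "pos|wid"
python3 -m handwheel '[{"x":0,"y":0,"z":0,"rx":0,"ry":0,"rz":-0.03,"fingers":1},{"x":0,"y":0,"z":0,"rx":0,"ry":0,"rz":-0.06,"fingers":1},{"x":0,"y":0,"z":0,"rx":0,"ry":0,"rz":-0.06,"fingers":1}]'|egrep "pos|wid"
python3 - <<'E'
from plan import *
plan((484.7,52.3,268,97))
E
```

```text
position: [0.5563, -0.059, 0.2658]
grip_width: 0.0125
position: [0.5574, -0.0601, 0.2661]
grip_width: 0.0129
now [557.4 -60.1 266.1] yaw 44.7 j [ 0.17  0.37 -0.22  1.93  0.1   0.85  0.68] t 40.2 w 12.9
(484.7, 52.3, 268, 97) x 13.10 y 2.74 z -0.16 | rx -0.000 ry -0.004 rz -0.912 | rows 8
```

```bash
python3 -m handwheel '[{"x":1,"y":0.2,"z":0,"rx":0,"ry":0,"rz":-0.08,"fingers":1},{"x":3,"y":0.6,"z":0,"rx":0,"ry":0,"rz":-0.2,"fingers":1},{"x":5,"y":1,"z":0,"rx":0,"ry":0,"rz":-0.32,"fingers":1},{"x":7,"y":1.5,"z":0,"rx":0,"ry":0,"rz":-0.44,"fingers":1},{"x":9,"y":2,"z":0,"rx":0,"ry":0,"rz":-0.56,"fingers":1},{"x":11,"y":2.4,"z":0,"rx":0,"ry":0,"rz":-0.68,"fingers":1},{"x":12.4,"y":2.6,"z":0,"rx":0,"ry":0,"rz":-0.8,"fingers":1},{"x":13,"y":2.7,"z":0,"rx":0,"ry":0,"rz":-0.88,"fingers":1}]'|egrep "pos|wid"
python3 -m handwheel '[{"x":0,"y":0,"z":0,"rx":0,"ry":0,"rz":-0.03,"fingers":1},{"x":0,"y":0,"z":0,"rx":0,"ry":0,"rz":-0.03,"fingers":1},{"x":0,"y":0,"z":0,"rx":0,"ry":0,"rz":-0.03,"fingers":1},{"x":0,"y":0,"z":0,"rx":0,"ry":0,"rz":-0.03,"fingers":1}]'|egrep "pos|wid"
python3 - <<'E'
from plan import *
plan((484.7,52.3,200,97))
p,d,W=cloud("side"); save(p,"side13"); Q=W.reshape(-1,3); Q=Q[(Q[:,2]>.225)&(Q[:,2]<.262)&(abs(Q[:,0]-.485)<.12)&(abs(Q[:,1]-.05)<.08)]
hs=cv2.cvtColor(p,cv2.COLOR_RGB2HSV); g=(hs[...,0]>65)&(hs[...,0]<95)&(hs[...,1]>90); Q=W[g&(W[...,2]>.225)&(W[...,2]<.262)]
A=np.c_[Q[:,:2]-Q[:,:2].mean(0),np.ones(len(Q))]; print(len(Q),np.linalg.lstsq(A,Q[:,2],rcond=None)[0],cv2.minAreaRect((Q[:,:2]*1000).astype(np.float32)))
E
```

```text
position: [0.4844, 0.053, 0.267]
grip_width: 0.013
position: [0.4863, 0.0509, 0.2675]
grip_width: 0.0127
now [486.3  50.9 267.5] yaw 96.6 j [ 0.16  0.3  -0.48  2.06  0.19  0.82  1.25] t 41.2 w 12.7
(484.7, 52.3, 200, 97) x 0.14 y 0.15 z 6.75 | rx 0.001 ry -0.001 rz -0.006 | rows 2
2575 [0.00648595 0.11312533 0.24737651] ((485.7332763671875, 44.46820068359375), (193.44818115234375, 101.39659118652344), 7.172895908355713)
```

View pics/side13.png

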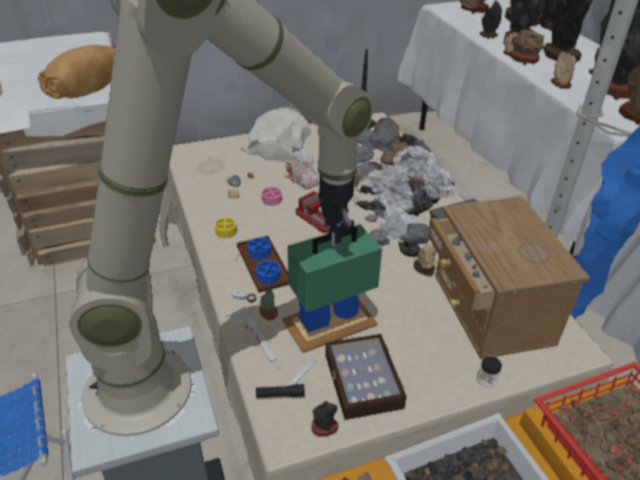

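```bash
cat > cov.py <<'E'
from plan import *
def cov(name,zt,tag):
    p,d,W=cloud(name); save(p,tag); hs=cv2.cvtColor(p,cv2.COLOR_RGB2HSV); g=(hs[...,0]>65)&(hs[...,0]<95)&(hs[...,1]>90)
    Q=W[g&(abs(W[...,2]-zt)<.012)]; r=cv2.minAreaRect((Q[:,:2]*1000).astype(np.float32)); print(name,len(Q),r)
    c=Q[:,:2].copy()-[.4855,.052]; a=np.radians(7); l=c@[np.cos(a),np.sin(a)]; w=c@[-np.sin(a),np.cos(a)]
    k=(abs(w)<.042)&(abs(l)<.088); q=Q[k]; A=np.c_[l[k],w[k],np.ones(k.sum())]; print("tilt l,w,z",np.linalg.lstsq(A,q[:,2],rcond=None)[0].round(4),"ext l",np.percentile(l,[1,99]),"w",np.percentile(w,[1,99]))
E
python3 - <<'E'
from cov import *
cov("side",.251,"side14"); cov("top",.251,"top14"); plan((484.7,52.3,200,97))
E
```

```text
side 2156 ((486.3699035644531, 43.975616455078125), (192.90582275390625, 100.8922119140625), 6.054627418518066)
tilt l,w,z [ 2.000e-04 -1.300e-02  2.515e-01] ext l [-0.0946944   0.09143954] w [-0.05621964  0.03886651]
top 1841 ((485.9701232910156, 51.97127151489258), (187.39231872558594, 103.92008209228516), 7.00943660736084)
tilt l,w,z [ 0.0005 -0.0099  0.2527] ext l [-0.0925438   0.09005188] w [-0.04963898  0.05134542]
now [486.5  51.1 267.9] yaw 96.7 j [ 0.16  0.3  -0.48  2.06  0.19  0.82  1.25] t 41.4 w 13.2
(484.7, 52.3, 200, 97) x 0.16 y 0.13 z 6.79 | rx 0.000 ry -0.000 rz -0.005 | rows 2
```

```bash
python3 -m handwheel '[{"x":0.12,"y":0.12,"z":0.5,"rx":0,"ry":0,"rz":-0.005,"fingers":1},{"x":0.12,"y":0.12,"z":2,"rx":0,"ry":0,"rz":-0.005,"fingers":1},{"x":0.12,"y":0.12,"z":4,"rx":0,"ry":0,"rz":-0.005,"fingers":1},{"x":0.12,"y":0.12,"z":6,"rx":0,"ry":0,"rz":-0.005,"fingers":1},{"x":0.12,"y":0.12,"z":8,"rx":0,"ry":0,"rz":-0.005,"fingers":1},{"x":0.12,"y":0.12,"z":9,"rx":0,"ry":0,"rz":-0.005,"fingers":1},{"x":0.12,"y":0.12,"z":9.5,"rx":0,"ry":0,"rz":-0.005,"fingers":1},{"x":0.12,"y":0.12,"z":9.5,"rx":0,"ry":0,"rz":-0.005,"fingers":1}]'
python3 - <<'E'
from cov import *
plan((485.2,52.3,146,97)); cov("side",.156,"side15")
E
```

```text
time: 42.05
position: [0.4848, 0.0525, 0.1724]
orientation: [0.194, -3.134, -0.001]
wrist_force: [0.4, 0.3, -2.5]
grip_width: 0.0127
grasp_force: 58.8
now [484.8  52.5 172.4] yaw 97.1 j [ 0.09  0.43 -0.42  2.17  0.31  0.59  1.14] t 42.0 w 12.7
(485.2, 52.3, 146, 97) x -0.04 y -0.03 z 2.64 | rx 0.001 ry -0.001 rz 0.001 | rows 1
side 2009 ((482.93408203125, 46.705509185791016), (188.32431030273438, 104.24405670166016), 6.2431640625)
tilt l,w,z [-0.0015 -0.0091  0.1563] ext l [-0.09589653  0.08866283] w [-0.05501013  0.04024273]
```

```bash
python3 -m handwheel '[{"x":-0.04,"y":-0.03,"z":0.5,"rx":0,"ry":0,"rz":0,"fingers":1},{"x":-0.04,"y":-0.03,"z":1,"rx":0,"ry":0,"rz":0,"fingers":1},{"x":-0.04,"y":-0.03,"z":1.4,"rx":0,"ry":0,"rz":0,"fingers":1},{"x":-0.04,"y":-0.03,"z":1.8,"rx":0,"ry":0,"rz":0,"fingers":1},{"x":-0.04,"y":-0.03,"z":2.1,"rx":0,"ry":0,"rz":0,"fingers":1},{"x":-0.04,"y":-0.03,"z":2.4,"rx":0,"ry":0,"rz":0,"fingers":1},{"x":-0.04,"y":-0.03,"z":2.6,"rx":0,"ry":0,"rz":0,"fingers":1},{"x":-0.04,"y":-0.03,"z":2.6,"rx":0,"ry":0,"rz":0,"fingers":1}]'
python3 - <<'E'
from cov import *
plan((485.2,52.3,146,97)); cov("side",.130,"side16")
E
```

```text
time: 42.77
position: [0.4855, 0.0521, 0.1469]
orientation: [0.193, -3.136, -0.0]
wrist_force: [-0.9, 0.1, -2.8]
grip_width: 0.013
grasp_force: 58.8
now [485.5  52.1 146.9] yaw 97.1 j [ 0.06  0.47 -0.39  2.2   0.35  0.53  1.1 ] t 42.8 w 13.0
(485.2, 52.3, 146, 97) x 0.03 y 0.03 z 0.09 | rx 0.000 ry -0.000 rz 0.001 | rows 1
side 1998 ((484.4263000488281, 47.754695892333984), (190.45962524414062, 106.69768524169922), 7.039689064025879)
tilt l,w,z [ 0.0003 -0.0119  0.1307] ext l [-0.09532528  0.08876668] w [-0.05512268  0.04015637]
```

```bash
python3 -m handwheel '[{"x":0,"y":0,"z":0.1,"rx":0,"ry":0,"rz":0,"fingers":1},{"x":0,"y":0,"z":0.2,"rx":0,"ry":0,"rz":0,"fingers":1},{"x":0,"y":0,"z":0.2,"rx":0,"ry":0,"rz":0,"fingers":1}]'
python3 - <<'E'
from cov import *
plan(); cov("side",.130,"side17")
E
```

```text
time: 43.07
position: [0.4859, 0.0512, 0.1464]
orientation: [-0.192, 3.134, -0.002]
wrist_force: [-3.3, -4.8, 17.0]
grip_width: 0.0127
grasp_force: 61.5
now [485.9  51.2 146.4] yaw 97.0 j [ 0.06  0.47 -0.38  2.2   0.35  0.53  1.1 ] t 43.1 w 12.7
side 1993 ((485.0144958496094, 45.64337921142578), (191.26153564453125, 103.79515838623047), 5.641260147094727)
tilt l,w,z [-0.0019 -0.0046  0.1303] ext l [-0.09508542  0.08900989] w [-0.05550179  0.0401457 ]
```

```bash
python3 -m handwheel '[{"x":0,"y":0,"z":-0.2,"rx":0,"ry":0,"rz":0,"fingers":-1},{"x":0,"y":0,"z":-0.2,"rx":0,"ry":0,"rz":0,"fingers":-1},{"x":0,"y":0,"z":-0.2,"rx":0,"ry":0,"rz":0,"fingers":-1},{"x":0,"y":0,"z":-0.2,"rx":0,"ry":0,"rz":0,"fingers":-1},{"x":0,"y":0,"z":-0.2,"rx":0,"ry":0,"rz":0,"fingers":-1},{"x":0,"y":0,"z":-3,"rx":0,"ry":0,"rz":0,"fingers":-1},{"x":0,"y":0,"z":-6,"rx":0,"ry":0,"rz":0,"fingers":-1},{"x":0,"y":0,"z":-9,"rx":0,"ry":0,"rz":0,"fingers":-1}]'
python3 -m handwheel '[{"x":0,"y":20,"z":-2,"rx":0,"ry":0,"rz":0,"fingers":-1},{"x":0,"y":20,"z":-2,"rx":0,"ry":0,"rz":0,"fingers":-1},{"x":0,"y":20,"z":-2,"rx":0,"ry":0,"rz":0,"fingers":-1},{"x":0,"y":20,"z":-2,"rx":0,"ry":0,"rz":0,"fingers":-1},{"x":0,"y":20,"z":-2,"rx":0,"ry":0,"rz":0,"fingers":-1},{"x":0,"y":20,"z":-2,"rx":0,"ry":0,"rz":0,"fingers":-1},{"x":0,"y":20,"z":-2,"rx":0,"ry":0,"rz":0,"fingers":-1},{"x":0,"y":20,"z":-2,"rx":0,"ry":0,"rz":0,"fingers":-1}]'|grep pos
python3 - <<'E'
from cov import *
cov("side",.130,"side18"); p=cv2.imread("pics/side18.png"); cv2.imwrite("pics/n18.png",cv2.resize(p[215:395,215:455],None,fx=3.3,fy=3.3,interpolation=2))
p,d,W=cloud("side"); show(dishes(p,W)); plan()
E
```

```text
time: 43.78
position: [0.4849, 0.0524, 0.2357]
orientation: [0.194, -3.134, -0.001]
wrist_force: [1.0, -0.3, 0.4]
grip_width: 0.0855
grasp_force: 0.0
position: [0.4608, 0.25, 0.2548]
side 2105 ((484.2701416015625, 47.441986083984375), (190.5813751220703, 107.19490051269531), 6.3115081787109375)
tilt l,w,z [ 0.001  -0.0016  0.1303] ext l [-0.09534788  0.09000015] w [-0.05578533  0.0432332 ]
px [611. 217.] n5763 ztop 387 xy 1221 -15 wh 92 46 ang 81
px [259. 248.] n391 ztop 37 xy 387 369 wh 67 62 ang 23
px [268. 272.] n455 ztop 37 xy 383 263 wh 65 62 ang 55
now [461.2 249.  254.9] yaw 96.9 j [-0.22  0.37 -0.51  2.01  0.24  0.82  0.83] t 44.5 w 85.1
```

View pics/n18.png

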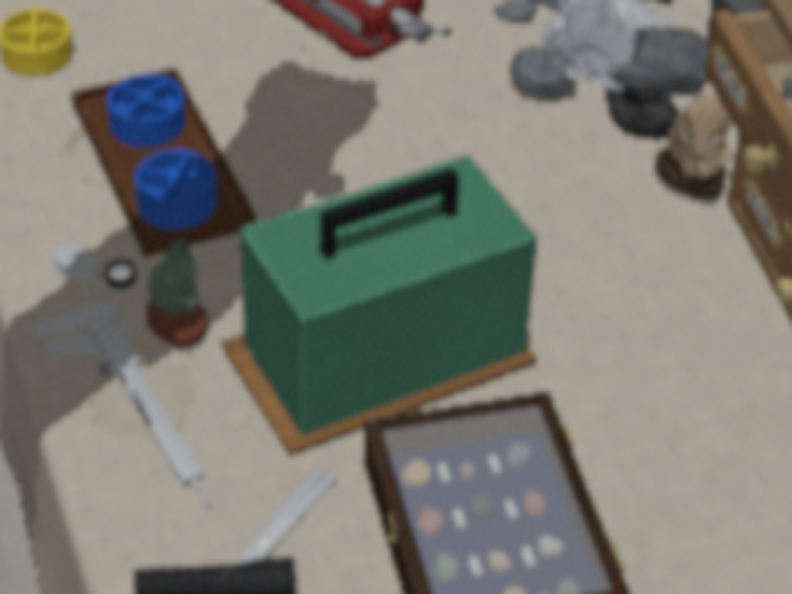

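The cover (390,290) stands level on the board, top at 130 mm = 8 + 122. Both divided dishes are flat in the tray at (147,110) and (177,188).

```bash
python3 -c "
from bench import order; print(order.sign_off())"
```

```text
the job is handed in; nothing more can be done
None
```

I handed the job in at about 45 s on the robot's clock; the sign-off returned no verdict. Last images: both round and both square dishes nested (top round about 6 mm off its base axis, limit 12.5), both divided dishes flat in the tray, the cover level on the foot board, and the arm clear.

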